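# Open the stall box's drop front with the hook pole

## Task

Open the wooden stall box for trade: flip the hasp off its staple and fold it right back onto the roof, then take the hook pole, hook it into the ring on the top edge of the drop front and pull the front down with it until it is fully down on its feet. Then unhook the pole and lay it flat on the table, clear of the front, without dropping it. Keep the gripper itself off the drop front all the while, and leave the wares standing around where they are.

Things in the scene. Friction and masses are not known exactly. Their poses are not given: they have to be found in the camera images.
- stall_box: Dark wooden box fixed to the table, 190 mm deep, 320 mm wide, roof 260 mm above the table. Origin at the centre of its underside; local z up, local -x points out of the side that the drop front closes, local y runs along its width. Box and drop front together reach from x = -119 to +95 mm, y = -160 to +160 mm.
- flap (a joint): Drop front on its bottom hinge: 0 = shut (upright), 1.571 = fully down (level, on its two feet). Stiff hinges (0.7 N m friction, more than its weight ever makes): it stays where it is left and must be pulled all the way, with about 3 N at the ring at first, less later. With the hasp on the staple it gives only about 0.03 rad.
- flap_hinge (a point): A point on the drop front's hinge axis, mid-width: 107 mm in front of the box's origin (box x = -107 mm), 45 mm above the table. The axis runs along the box's y. Site axes are the box's axes.
- front: The drop front: framed wooden panel 320 mm wide, 215 mm tall, 24 mm thick, its top edge flush with the roof when shut; two round feet (34 mm across, 33 mm tall) on its outer face near its sides. Origin on the hinge axis at mid-width; z from the hinge to the top edge, -x out of its outer face. On its top edge stand the ring (y = -60 mm) and the staple (y = +60 mm, a 21 mm loop, 24 mm high).
- ring (a point): Centre of the steel ring fixed on the front's top edge: 36 mm clear inside, 52 mm outside, bar 8 mm thick. 251 mm from the hinge axis: 296 mm above the table when shut, 45 mm when down. Its bore runs along the point's y axis (along the hinge), so the hook goes in sideways and turns in it as the front comes down. Axes as front (they turn with it).
- hasp (a joint): Hasp strap on its hinge: 0 = lying level on the staple, 1.571 = standing up, about 2.93 = folded right back on the roof. It turns easily and falls to whichever side of upright it is left.
- hasp_hinge (a point): Middle of the hasp's hinge axis on the roof: box x = -37 mm, y = +60 mm, 265 mm above the table. The axis runs along the box's y. Site axes are the box's axes.
- hasp_end (a point): Middle of the hasp's turned-up end, a steel tab 36 mm wide (along y), 4 mm thick, 28 mm tall, 110 mm from the hinge axis, 12 mm above the middle of the slotted strap (36 mm wide, 4 mm thick). On the staple the strap points to box -x and its last 30 mm overhang the front's face. Pinched across its 36 mm width from above, the tab turns between the fingers as the strap swings up.
- pole: Loose hook pole, 0.16 kg give or take a fifth, lying on the table: square wooden stick 200 x 26 x 26 mm with a steel hook. Origin at the centre of the stick's underside; x along the stick to the hook, z up. The hook's 9 mm bar, at mid height, runs on to x = 180 mm, turns square to +y and ends at y = 52 mm, its last 8 mm bent back. Centre of mass about 30 mm from the middle, towards the hook.
- pole_mid (a point): Middle of the wooden stick (13 mm above the pole's origin); axes as pole.
- hook (a point): Middle of the hook's sideways bar, where the ring rides: pole x = 180, y = 25, z = 13 mm; axes as pole.
- hook_tip (a point): End of the hook: pole x = 172, y = 52, z = 13 mm; axes as pole.
- roof_tin: Bystander: round lidded brass tin, 71 mm across, 46 mm tall, standing on the box's roof behind the ring, near the corner. Origin at the centre of its underside.
- table_tin: Bystander: round lidded steel tin, 83 mm across, 55 mm tall, standing on the table on the robot's right. Origin at the centre of its underside.
- low_tin: Bystander: round lidded copper tin, 71 mm across, 34 mm tall, standing on the box's roof between the brass tin and where the hasp folds back. Origin at the centre of its underside.

How it is judged:
By the outcome, as a careful person would: the job done as asked, in the order asked, and still so for the second after the job is handed in, with the robot touching nothing.
It also fails if it takes over 72 s, if anything falls off the work surface, if the arm or the gripper's body presses on something with over 40 N, if the wrist force passes 120 N, or if a joint passes its speed limit or range.

## Robot

A 6-joint arm with a two-finger parallel gripper is mounted at the origin on the work surface. World frame = base frame: x ahead of the robot, y to its left, z up, the work surface at z = 0. Lengths are in m, angles in degrees, forces in N, time in s.
With the tool pointing down it reaches from about 0.375 to 0.975 m from the base axis. Payload 3.8 kg.
Tool frame: the origin (TCP) lies between the finger pads; the fingertips stand 22 mm ahead of it and the grasp point (between the pads) lies 3 mm ahead of it; z points along the fingers, y is the direction in which the jaws open and shut (so a half turn about z gives the same grasp; the last joint's range is limited). The gripper opens to 88 mm and grips with 3 to 60 N. Pads are 18 mm wide; open, the fingers measure 123 mm over their backs; the gripper's body (75 mm by 187 mm) begins 45 mm behind the grasp point.
Start: joints at [62.515, 15.12, 91.902, -0, 72.978, -2.114], TCP at [0.289, 0.61, 0.261] pointing down, gripper open.
Joint ranges: [-150.88, 150.88], [-54.13, 125.18], [17.81, 147.31], [-75.09, 255.09], [0, 152.58], [-146.25, 146.25]. Speed limits (degrees/s): [147.25, 147.25, 180, 180, 180, 180].

## Interface

Orientations are given as [roll, pitch, yaw] about the fixed x, y, z axes, in that order (R = Rz(yaw) Ry(pitch) Rx(roll)).
In Python, from bench import arm gives the robot as it stands.
- The arm moves only by the tool send_rows, never from a script. Its argument "plan" is a list that holds one entry, the list of rows, each a list of 7 numbers: the finger opening in cm, from 0 to 8.81, then the shift along the tool's x, y, z in cm, then the turn, a rotation vector about the tool's x, y, z in rad. In form: [[[hand, x, y, z, rx, ry, rz], ...]]. A call has 1 to 20 rows; each row is the pose to reach, as a shift and turn from the pose commanded when the call began, along the tool's axes at that moment; what a row does not reach only later rows make up. A row lasts 1/10 s, in which the tool goes at most 50 mm and 8.59 degrees, less where a joint would pass 70% of its speed; a pose out of reach is approached as far as the arm can. A call with a gripper value outside its range is refused whole. The fingers move at their own pace and stop on an object; "newtons" is the grip in N (left out, the last holds). Time passes only in rows, so rows that repeat a pose let the fingers close. It gives the time, the measured TCP pose, the force and the opening at its end, in the units of the state.
- arm.get_obs(): the state, without advancing time (a new reading comes with each control period).
- arm.capture(name): name is "side" or "top"; returns the picture (384x512x3 uint8, blue, green, red); there is no depth.
- arm.camera_model(name): a dict with "camera_matrix" (3x3 intrinsics, pixels), "D" ([k1, k2, p1, p2, k3] as OpenCV has them; the pictures are not rectified), "world_to_cam" (4x4, takes a point from world to camera coordinates). Camera axes: x right, y up, looking along -z (the intrinsics and any distortion apply to the point x, -y, -z); pixel columns grow to the right and rows downward; lengths in m; the calibration is good to about 2 mm. A picture is of the moment at which its call begins. camera_model takes no time and is no camera call.
- arm.finish_job(): hands the job in, once; it reports no verdict.
The state is a dict: "time_s": time; "joint_positions": joint angles; "joint_vel": joint speeds; "joint_efforts": joint torques, N m; "tool_pos": TCP position; "tcp_rot": TCP orientation; "ft_force": force on the tool from outside, world axes, zero at the start; "torque": the same for the moment, N m; "finger_gap": finger opening in m.
Only numpy, scipy, OpenCV 4.12 (cv2) and the standard library are available. Lean on these libraries where they do the work, as an engineer would, in place of code of your own. Each camera call takes 0.05 s, during which the arm holds its last target.

## Working session

There is one attempt and no reset: what is moved stays moved. The work goes in short steps, Python scripts to look and compute and a tool call to move; the robot and the scene stay as the last step left them, time stands still between calls to the robot, and variables do not carry over. Pictures are saved under pics/ and viewed, and the job is handed in when it is done.

Besides the shell and the picture viewer there is one more tool, called after ">>>" as name(argument=value, ...) on one line, values as JSON. send_rows: Moves the arm, as the interface text tells. Its arguments: {"type":"object","properties":{"plan":{"type":"array"},"newtons":{"type":"number"}},"required":["plan"]}

```bash
ls; mkdir -p pics; python3 - <<'E'
from bench import arm
import cv2
for n in("side","top"):
    im=arm.capture(n); cv2.imwrite(f"pics/{n}0.png",im)
    m=arm.camera_model(n); print(n,m)
print(arm.get_obs())
E
```

```text
pics
side {'camera_matrix': array([[487.16808041,   0.        , 261.23871788],
       [  0.        , 487.16808041, 183.50029928],
       [  0.        ,   0.        ,   1.        ]]), 'D': array([-0.03375392,  0.        ,  0.        ,  0.        ,  0.        ]), 'world_to_cam': array([[ 5.54254462e-02, -9.98462423e-01, -8.99978085e-04,
        -3.17156880e-02],
       [ 8.67322633e-01,  4.76991860e-02,  4.95455586e-01,
        -5.25412794e-01],
       [-4.94650857e-01, -2.82414183e-02,  8.68632806e-01,
        -1.56975209e+00],
       [ 0.00000000e+00,  0.00000000e+00,  0.00000000e+00,
         1.00000000e+00]])}
top {'camera_matrix': array([[350.66473085,   0.        , 256.64745341],
       [  0.        , 350.66473085, 185.91814076],
       [  0.        ,   0.        ,   1.        ]]), 'D': array([-0.04903907,  0.        ,  0.        ,  0.        ,  0.        ]), 'world_to_cam': array([[ 0.01342271, -0.999901  , -0.00422244, -0.00772062],
       [ 0.98340337,  0.01243689,  0.1810059 , -0.52284606],
       [-0.18093547, -0.00658195,  0.98347295, -1.06973342],
       [ 0.        ,  0.        ,  0.        ,  1.        ]])}
{'time_s': 0.1, 'joint_positions': array([ 6.25156957e+01,  1.51622510e+01,  9.19735584e+01, -7.12332573e-04,
        7.29772517e+01, -2.11325443e+00]), 'joint_vel': array([ 0.02214874, -0.06797049, -0.19636023,  0.00625292,  0.03627127,
       -0.0257172 ]), 'joint_efforts': array([ 8.21614162e-05, -5.03619719e+01, -3.58071649e+01,  7.30778603e-02,
        2.34173681e-02, -8.05454715e-05]), 'tool_pos': array([0.28894101, 0.60936759, 0.25954172]), 'tcp_rot': array([-1.79886991e+02, -3.48886270e-03,  1.54629156e+02]), 'ft_force': array([0.15196365, 0.74476921, 0.16216791]), 'torque': array([0.03893371, 0.03879882, 0.06128874]), 'finger_gap': 0.08783756183326935}
```

View pics/side0.png

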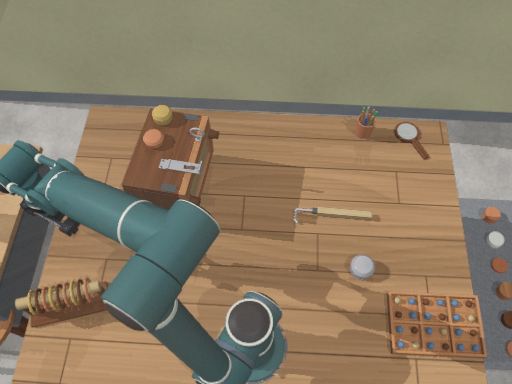

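View pics/top0.png

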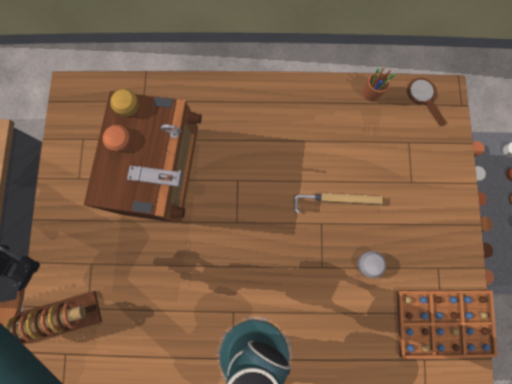

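The pictures show the box at upper left, with the hasp at about (155,176) in the top view, the ring at about (171,130), and the pole from (296,205) to (382,199). I'll zoom in for accurate pixel positions.

```bash
python3 - <<'E'
import cv2
t=cv2.imread("pics/top0.png"); s=cv2.imread("pics/side0.png")
def crop(im,x,y,w,h,k,n):
    c=cv2.resize(im[y:y+h,x:x+w],None,fx=k,fy=k,interpolation=cv2.INTER_CUBIC)
    for i in range(0,w,10):
        cv2.line(c,(i*k,0),(i*k,6 if i%50 else 14),(255,255,255),1); 
        if i%20==0: cv2.putText(c,str(x+i),(i*k,24),0,.4,(255,255,255),1)
    for i in range(0,h,10):
        cv2.line(c,(0,i*k),(6,i*k),(255,255,255),1); 
        if i%20==0: cv2.putText(c,str(y+i),(8,i*k+4),0,.4,(255,255,255),1)
    cv2.imwrite(n,c)
crop(t,80,80,130,145,4,"pics/t_box.png")
crop(t,285,180,110,45,7,"pics/t_pole.png")
crop(s,115,95,115,120,5,"pics/s_box.png")
crop(s,285,195,95,35,8,"pics/s_pole.png")
E
```

```text
(no output)
```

View pics/t_box.png

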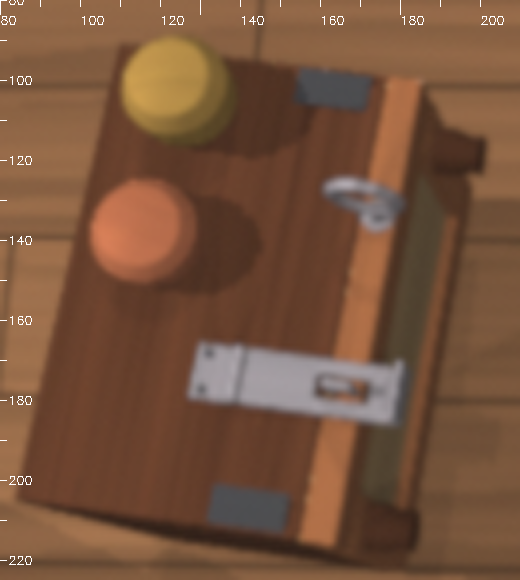

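View pics/t_pole.png

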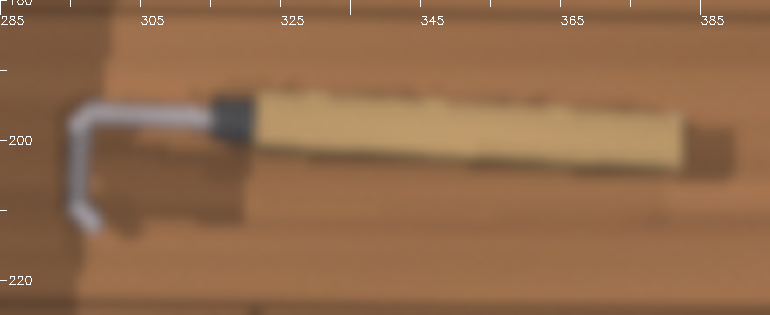

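View pics/s_box.png

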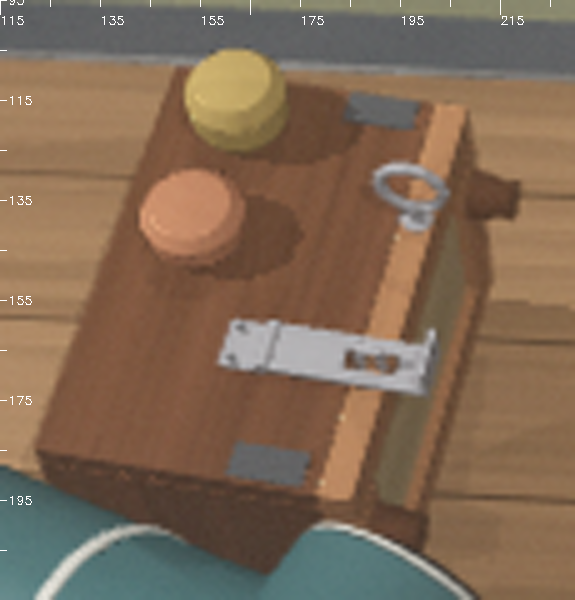

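View pics/s_pole.png

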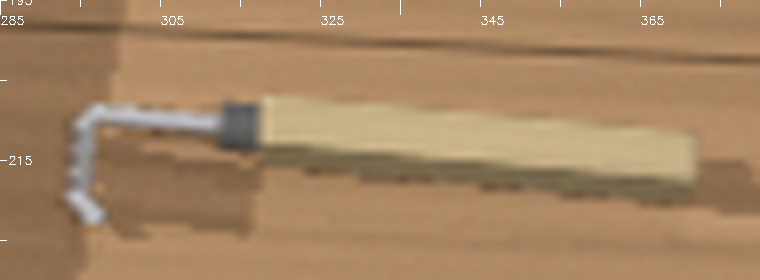

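```bash
cat > h.py <<'E'
import numpy as np, cv2
from bench import arm
from scipy.spatial.transform import Rotation as R
def ray(n,uv):
    m=arm.camera_model(n); K=m["camera_matrix"]
    p=cv2.undistortPoints(np.array(uv,float).reshape(-1,1,2),K,np.array(m["D"])).reshape(-1,2)
    T=m["world_to_cam"]; c=-T[:3,:3].T@T[:3,3]
    d=np.c_[p[:,0],-p[:,1],-np.ones(len(p))]@T[:3,:3]
    return c,d
def onz(n,uv,z):
    c,d=ray(n,uv); return c+d*((z-c[2])/d[:,2])[:,None]
def tri(a,b):
    (c1,d1),(c2,d2)=ray("top",a),ray("side",b); out=[]
    for x,y in zip(d1,d2):
        x=x/np.linalg.norm(x);y=y/np.linalg.norm(y)
        s=np.linalg.lstsq(np.c_[x,-y],c2-c1,rcond=None)[0]
        out.append((c1+s[0]*x+c2+s[1]*y)/2)
    return np.array(out)
def proj(n,P):
    m=arm.camera_model(n);T=m["world_to_cam"]
    q=np.atleast_2d(P)@T[:3,:3].T+T[:3,3]; q=q*[1,-1,-1]
    return cv2.projectPoints(q,np.zeros(3),np.zeros(3),m["camera_matrix"],np.array(m["D"]))[0].reshape(-1,2)
def un(xy,k,o): return (np.array(xy,float)+.5)/k-.5+np.array(o)
def fit2(L,W):
    L=np.array(L);W=np.array(W);l=L.mean(0);w=W.mean(0)
    U,S,V=np.linalg.svd((L-l).T@(W-w)); Rm=(U@V).T
    a=np.arctan2(Rm[1,0],Rm[0,0]); return w-Rm@l,a,np.linalg.norm((L-l)@Rm.T+w-W,axis=1)
E
python3 - <<'E'
from h import *
t=un([(120,45),(422,80),(17,498),(338,545)],4,(80,80)); s=un([(180,68),(468,108),(38,452),(350,500)],5,(115,95))
L=[(.095,-.16),(-.119,-.16),(.095,.16),(-.119,.16)]
print("tri z",tri(t,s).round(4))
for W in(onz("top",t,.26),onz("side",s,.26)):
    print(W.round(4)); o,a,e=fit2(L,W[:,:2]);print(o,np.degrees(a),e)
t=un([(258,93),(683,115),(683,163),(255,143)],7,(285,180)); print(onz("top",t,.026))
s=un([(262,95),(695,133),(695,185),(262,145)],8,(285,195)); print(onz("side",s,.026))
print("hook",onz("top",un([(80,112),(75,207),(97,228),(212,117)],7,(285,180)),.013))
print("hook",onz("side",un([(85,110),(77,197),(95,218),(218,122)],8,(285,195)),.013))
# hasp end, ring, tins
tt=un([(400,390),(238,375),(378,195),(178,75),(140,228)],4,(80,80)); ss=un([(428,362),(270,345),(410,187),(237,83),(193,207)],5,(115,95))
print(tri(tt,ss))
E
```

```text
tri z [[0.7424 0.4027 0.2621]
 [0.7197 0.1946 0.2585]
 [0.4304 0.444  0.256 ]
 [0.4037 0.2336 0.259 ]]
[[0.7442 0.4051 0.26  ]
 [0.7191 0.1947 0.26  ]
 [0.4304 0.4434 0.26  ]
 [0.4034 0.232  0.26  ]]
[0.57572444 0.33070196] 83.09928230166267 [0.00187106 0.0017425  0.00224246 0.00082912]
[[0.743  0.4021 0.26  ]
 [0.7184 0.194  0.26  ]
 [0.4274 0.4411 0.26  ]
 [0.4036 0.2349 0.26  ]]
[0.57456766 0.3299157 ] 82.94827701015716 [0.00320644 0.00181791 0.00272981 0.00417069]
[[ 0.50668628 -0.21098322  0.026     ]
 [ 0.4987545  -0.4088028   0.026     ]
 [ 0.47628771 -0.40767377  0.026     ]
 [ 0.48329566 -0.20914031  0.026     ]]
[[ 0.50521909 -0.21033059  0.026     ]
 [ 0.4964683  -0.40850865  0.026     ]
 [ 0.46998589 -0.40703811  0.026     ]
 [ 0.47958026 -0.21030069  0.026     ]]
hook [[ 0.49880819 -0.12982345  0.013     ]
 [ 0.45416224 -0.12721672  0.013     ]
 [ 0.44450411 -0.13736304  0.013     ]
 [ 0.49720828 -0.19156261  0.013     ]]
hook [[ 0.49965928 -0.12983542  0.013     ]
 [ 0.45496911 -0.12712831  0.013     ]
 [ 0.444839   -0.13555309  0.013     ]
 [ 0.49681366 -0.19130913  0.013     ]]
[[0.5022155  0.195152   0.27107874]
 [0.51133112 0.30128063 0.26841772]
 [0.62853075 0.2169333  0.28645832]
 [0.70890263 0.35041203 0.28949247]
 [0.60147964 0.36316507 0.29339223]]
```

```bash
cat >> h.py <<'E'
O=np.array([.575,.3303,0]); A=np.radians(83.0)
ux=np.array([np.cos(A),np.sin(A),0]);uy=np.array([-np.sin(A),np.cos(A),0]);uz=np.array([0,0,1.])
def B(x,y,z): return O+x*ux+y*uy+z*uz
def go(targets):
    o=arm.get_obs(); p=o["tool_pos"]; r=R.from_euler("xyz",o["tcp_rot"],degrees=True)
    print("t",o["time_s"],"p",p.round(4),"rot",o["tcp_rot"].round(2),"F",o["ft_force"].round(1),"gap",round(o["finger_gap"],4))
    for P,yaw in targets:
        q=R.from_euler("xyz",[180,0,yaw],degrees=True)
        print(np.round(r.inv().apply(np.array(P)-p)*100,2),(r.inv()*q).as_rotvec().round(3), "->",np.round(P,3))
E
python3 - <<'E'
from h import *
he=B(-.147,.06,.277); print(he)
go([(np.r_[he[:2],.40],83),(np.r_[he[:2],.284],83)])
E
```

```text
[0.49753244 0.19170788 0.277     ]
t 0.1 p [0.2889 0.6094 0.2595] rot [-179.89   -0.    154.63] F [0.2 0.7 0.2] gap 0.0878
[-36.74 -28.83 -13.99] [-2.00e-03  1.00e-03  1.25e+00] -> [0.498 0.192 0.4  ]
[-36.74 -28.8   -2.39] [-2.00e-03  1.00e-03  1.25e+00] -> [0.498 0.192 0.284]
```

>>> send_rows(plan=[[[8.8, 0, 0, -7, 0, 0, 0.1], [8.8, 0, 0, -14, 0, 0, 0.2], [8.8, -4, -3, -14, 0, 0, 0.35], [8.8, -8, -6, -14, 0, 0, 0.5], [8.8, -12, -9, -14, 0, 0, 0.65], [8.8, -16, -12.5, -14, 0, 0, 0.8], [8.8, -20, -16, -14, 0, 0, 0.9], [8.8, -24, -19, -14, 0, 0, 1.0], [6, -28, -22, -14, 0, 0, 1.1], [6, -32, -25, -14, 0, 0, 1.2], [6, -35, -27.5, -14, 0, 0, 1.25], [6, -36.7, -28.8, -14, 0, 0, 1.25], [6, -36.7, -28.8, -14, 0, 0, 1.25], [6, -36.7, -28.8, -14, 0, 0, 1.25]]])

```text
time_s: 1.5
tool_pos: [0.4973, 0.1921, 0.4002]
tcp_rot: [-179.9, -0.0, 82.9]
ft_force: [-0.2, -0.9, -0.7]
finger_gap: 0.06
```

```bash
python3 - <<'E'
from h import *
he=B(-.147,.06,.277)
go([(np.r_[he[:2],.33],83),(np.r_[he[:2],.284],83)])
for n in("top","side"):
    im=arm.capture(n); p=proj(n,B(-.147,.06,.28))[0].astype(int); print(n,p)
    cv2.imwrite(f"pics/{n}1.png",cv2.resize(im[60:300,40:320],None,fx=2.5,fy=2.5))
E
```

```text
t 1.5 p [0.4973 0.1921 0.4002] rot [-1.7993e+02 -1.0000e-02  8.2910e+01] F [-0.2 -0.9 -0.7] gap 0.06
[-0.03  0.03  7.02] [-0.001 -0.    -0.002] -> [0.498 0.192 0.33 ]
[-0.04  0.04 11.62] [-0.001 -0.    -0.002] -> [0.498 0.192 0.284]
top [180 178]
side [200 166]
```

>>> send_rows(plan=[[[6, 0, 0, 3, 0, 0, 0], [6, 0, 0, 6, 0, 0, 0], [6, 0, 0, 9, 0, 0, 0], [6, 0, 0, 11.6, 0, 0, 0], [6, 0, 0, 11.6, 0, 0, 0], [3, 0, 0, 11.6, 0, 0, 0], [3, 0, 0, 11.6, 0, 0, 0], [3, 0, 0, 11.6, 0, 0, 0], [3, 0, 0, 11.6, 0, 0, 0], [3, 0, 0, 11.6, 0, 0, 0]]], newtons=10)

```text
time_s: 2.6
tool_pos: [0.4983, 0.193, 0.2866]
tcp_rot: [179.8, -0.1, 83.0]
ft_force: [0.2, 1.2, 5.3]
finger_gap: 0.0355
```

```bash
python3 - <<'E'
from h import *
go([])
for n in("top","side"):
    im=arm.capture(n)
    cv2.imwrite(f"pics/{n}2.png",cv2.resize(im[60:300,40:320],None,fx=2.5,fy=2.5))
# arc offsets, tool x = ux, tool y=-uy, z down
th=np.radians(np.arange(0,131,10))
x=110*np.cos(th)-12*np.sin(th); z=110*np.sin(th)+12*np.cos(th)
print(np.c_[np.degrees(th),(110-x)/10,(12-z)/10].round(1).tolist())
E
```

```text
t 2.6 p [0.4983 0.193  0.2866] rot [ 1.7984e+02 -1.2000e-01  8.3010e+01] F [0.2 1.2 5.3] gap 0.0355
[[0.0, 0.0, 0.0], [10.0, 0.4, -1.9], [20.0, 1.1, -3.7], [30.0, 2.1, -5.3], [40.0, 3.3, -6.8], [50.0, 4.8, -8.0], [60.0, 6.5, -8.9], [70.0, 8.4, -9.5], [80.0, 10.3, -9.8], [90.0, 12.2, -9.8], [100.0, 14.1, -9.4], [110.0, 15.9, -8.7], [120.0, 17.5, -7.7], [130.0, 19.0, -6.5]]
```

View pics/side2.png

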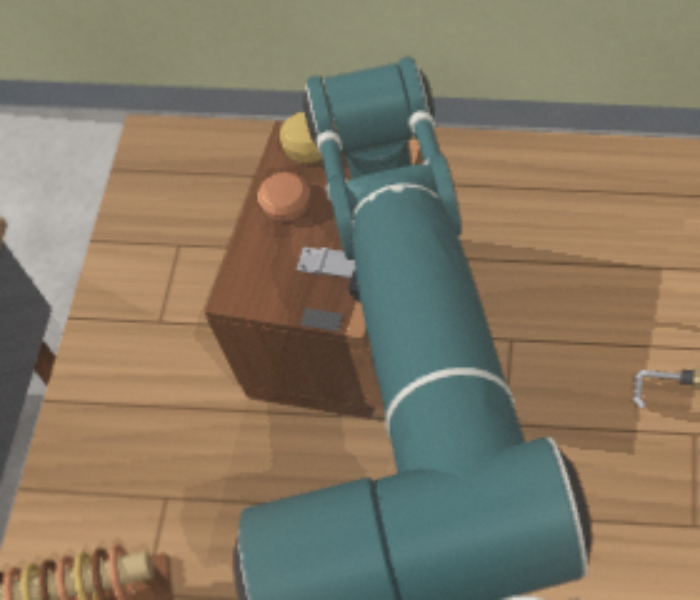

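>>> send_rows(plan=[[[3, 0.1, 0, -1.0, 0, 0, 0], [3, 0.4, 0, -1.9, 0, 0, 0], [3, 0.7, 0, -2.8, 0, 0, 0], [3, 1.1, 0, -3.7, 0, 0, 0], [3, 1.6, 0, -4.5, 0, 0, 0], [3, 2.1, 0, -5.3, 0, 0, 0], [3, 2.7, 0, -6.1, 0, 0, 0], [3, 3.3, 0, -6.8, 0, 0, 0], [3, 4.0, 0, -7.4, 0, 0, 0], [3, 4.8, 0, -8.0, 0, 0, 0], [3, 5.6, 0, -8.5, 0, 0, 0]]])

```text
time_s: 3.8
tool_pos: [0.505, 0.2475, 0.3714]
tcp_rot: [179.9, 0.1, 83.0]
ft_force: [3.9, -2.5, 1.8]
finger_gap: 0.0358
```

```bash
python3 - <<'E'
from h import *
go([])
for n in("top","side"):
    im=arm.capture(n)
    cv2.imwrite(f"pics/{n}3.png",cv2.resize(im[60:300,40:320],None,fx=2.5,fy=2.5))
E
```

```text
t 3.8 p [0.505  0.2475 0.3714] rot [1.7986e+02 7.0000e-02 8.2970e+01] F [ 3.9 -2.5  1.8] gap 0.0358
```

View pics/side3.png

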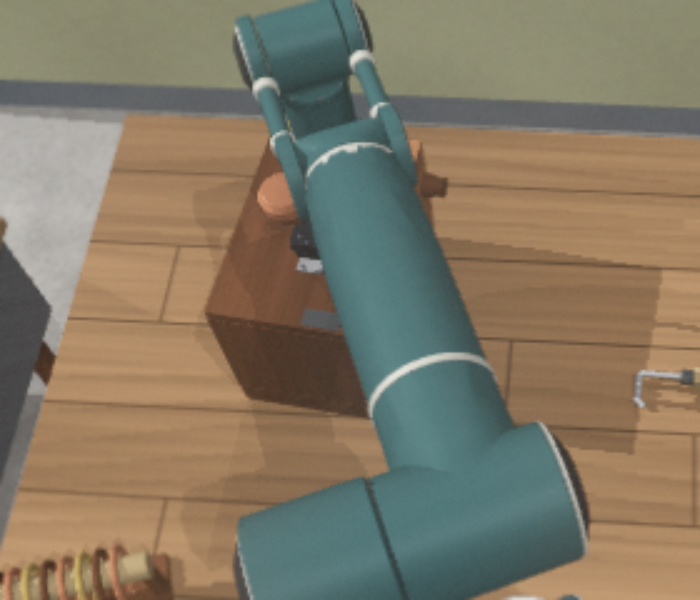

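View pics/top3.png

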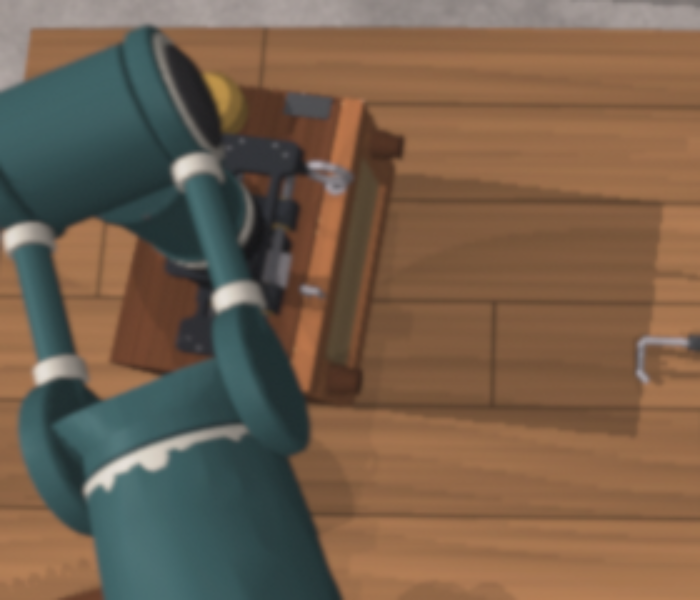

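>>> send_rows(plan=[[[3, 0.9, 0, -0.4, 0, 0, 0], [3, 1.8, 0, -0.7, 0, 0, 0], [3, 2.8, 0, -1.0, 0, 0, 0], [3, 3.7, 0, -1.2, 0, 0, 0], [3, 4.7, 0, -1.3, 0, 0, 0], [3, 5.7, 0, -1.3, 0, 0, 0], [3, 6.6, 0, -1.3, 0, 0, 0], [3, 7.6, 0, -1.1, 0, 0, 0], [3, 8.5, 0, -0.9, 0, 0, 0], [3, 9.4, 0, -0.6, 0, 0, 0], [3, 10.3, 0, -0.2, 0, 0, 0], [3, 11.1, 0, 0.3, 0, 0, 0], [3, 11.9, 0, 0.8, 0, 0, 0], [3, 12.7, 0, 1.4, 0, 0, 0], [3, 13.4, 0, 2.0, 0, 0, 0], [3, 14.0, 0, 2.7, 0, 0, 0], [3, 14.6, 0, 3.5, 0, 0, 0], [3, 15.0, 0, 4.3, 0, 0, 0], [3, 15.0, 0, 4.3, 0, 0, 0]]])

```text
time_s: 5.8
tool_pos: [0.5238, 0.3976, 0.3251]
tcp_rot: [179.9, -0.0, 83.0]
ft_force: [8.0, 0.6, 0.5]
finger_gap: 0.0361
```

```bash
python3 - <<'E'
from h import *
go([])
for n in("top","side"):
    im=arm.capture(n)
    cv2.imwrite(f"pics/{n}4.png",cv2.resize(im[60:300,40:320],None,fx=2.5,fy=2.5))
E
```

```text
t 5.8 p [0.5238 0.3976 0.3251] rot [ 1.7989e+02 -4.0000e-02  8.3010e+01] F [8.  0.6 0.5] gap 0.0361
```

View pics/top4.png

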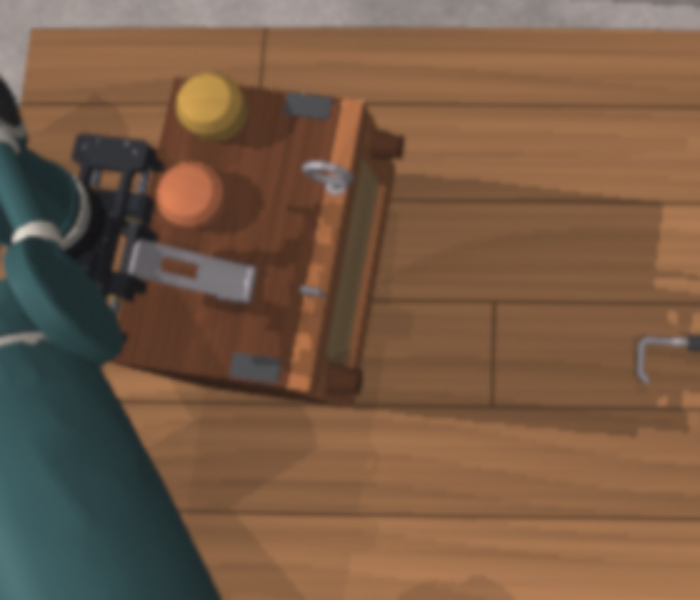

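>>> send_rows(plan=[[[4.8, 0, 0, 0, 0, 0, 0], [4.8, 0, 0, 0, 0, 0, 0], [4.8, 0, 0, 0, 0, 0, 0], [4.8, 0, 0, 0, 0, 0, 0], [4.8, 0.5, 0, -2.5, 0, 0, 0], [4.8, 0.5, 0, -5, 0, 0, 0], [4.8, 0.5, 0, -10, 0, 0, 0], [4.8, 0.5, 0, -12, 0, 0, 0]]])

```text
time_s: 6.7
tool_pos: [0.5233, 0.4024, 0.4519]
tcp_rot: [179.8, -0.2, 83.0]
ft_force: [-0.4, 0.0, 0.1]
finger_gap: 0.0478
```

```bash
python3 - <<'E'
from h import *
pm=np.array([.491,-.3095,0]); a=np.radians(87.8); d=np.array([np.cos(a),np.sin(a),0]); g=pm+.065*d
print(g)
go([(np.r_[g[:2],.44],87.8),(np.r_[g[:2],.12],87.8),(np.r_[g[:2],.025],87.8)])
for n in("top","side"):
    im=arm.capture(n)
    cv2.imwrite(f"pics/{n}5.png",cv2.resize(im[60:300,40:320],None,fx=2.5,fy=2.5))
E
```

```text
[ 0.49349521 -0.24454791  0.        ]
t 6.7 p [0.5233 0.4024 0.4519] rot [179.77  -0.24  83.03] F [-0.4  0.   0.1] gap 0.0478
[-64.59   4.89   0.94] [ 0.004 -0.004 -0.083] -> [ 0.493 -0.245  0.44 ]
[-64.72   4.76  32.94] [ 0.004 -0.004 -0.083] -> [ 0.493 -0.245  0.12 ]
[-64.76   4.72  42.44] [ 0.004 -0.004 -0.083] -> [ 0.493 -0.245  0.025]
```

View pics/top5.png

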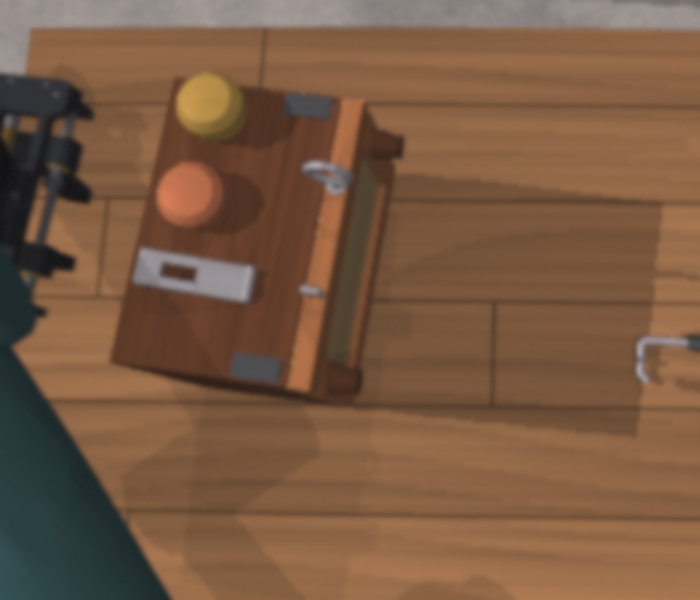

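>>> send_rows(plan=[[[6, -2, 0.2, 0, 0, 0, 0], [6, -6, 0.5, 0, 0, 0, 0], [6, -10, 0.8, 0, 0, 0, -0.01], [6, -14, 1.1, 0, 0, 0, -0.02], [6, -18, 1.4, 0, 0, 0, -0.03], [6, -22, 1.7, 0, 0, 0, -0.04], [6, -26, 2.0, 0, 0, 0, -0.05], [6, -30, 2.3, 0, 0, 0, -0.06], [6, -34, 2.6, 2, 0, 0, -0.07], [6, -38, 2.9, 5, 0, 0, -0.08], [6, -42, 3.2, 9, 0, 0, -0.08], [6, -46, 3.5, 13, 0, 0, -0.08], [6, -50, 3.8, 17, 0, 0, -0.08], [6, -54, 4.1, 21, 0, 0, -0.08], [6, -58, 4.4, 25, 0, 0, -0.083], [6, -61, 4.6, 29, 0, 0, -0.083], [6, -63.5, 4.7, 32, 0, 0, -0.083], [6, -64.7, 4.75, 33, 0, 0, -0.083], [6, -64.7, 4.75, 33, 0, 0, -0.083]]])

```text
time_s: 8.7
tool_pos: [0.4851, -0.2463, 0.1097]
tcp_rot: [-179.3, -0.3, 87.6]
ft_force: [0.9, -0.6, 0.5]
finger_gap: 0.0601
```

```bash
python3 - <<'E'
from h import *
pm=np.array([.491,-.3095,0]); a=np.radians(87.8); d=np.array([np.cos(a),np.sin(a),0]); g=pm+.065*d
go([(np.r_[g[:2],.025],87.8)])
im=arm.capture("top"); cv2.imwrite("pics/top6.png",im)
im=arm.capture("side"); cv2.imwrite("pics/side6.png",im[100:330,180:450].repeat(2,0).repeat(2,1))
E
```

```text
t 8.7 p [ 0.4851 -0.2463  0.1097] rot [-179.33   -0.28   87.56] F [ 0.9 -0.6  0.5] gap 0.0601
[0.16 0.93 8.46] [-0.012 -0.005 -0.004] -> [ 0.493 -0.245  0.025]
```

View pics/side6.png

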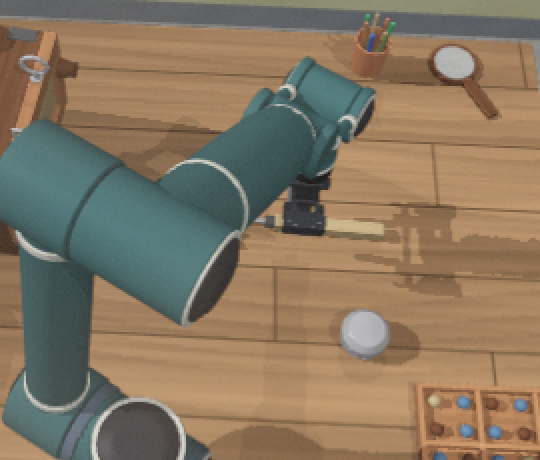

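>>> send_rows(plan=[[[6, 0.16, 0.9, 0, -0.012, -0.005, -0.004], [6, 0.16, 0.9, 2, -0.012, -0.005, -0.004], [6, 0.16, 0.9, 4, -0.012, -0.005, -0.004], [6, 0.16, 0.9, 4, -0.012, -0.005, -0.004], [6, 0.16, 0.9, 4, -0.012, -0.005, -0.004]]])

```text
time_s: 9.3
tool_pos: [0.5015, -0.2441, 0.0779]
tcp_rot: [179.2, 0.3, 88.1]
ft_force: [0.4, 0.6, -0.0]
finger_gap: 0.06
```

```bash
python3 - <<'E'
from h import *
pm=np.array([.491,-.3095,0]); a=np.radians(87.8); d=np.array([np.cos(a),np.sin(a),0]); g=pm+.065*d
go([(np.r_[g[:2],.025],87.8)])
E
```

```text
t 9.3 p [ 0.5015 -0.2441  0.0779] rot [179.23   0.32  88.08] F [ 0.4  0.6 -0. ] gap 0.06
[-0.04 -0.87  5.28] [0.013 0.006 0.005] -> [ 0.493 -0.245  0.025]
```

>>> send_rows(plan=[[[6, 0, -0.8, 1, 0.012, 0.005, 0.004], [6, 0, -0.8, 2.5, 0.012, 0.005, 0.004], [6, 0, -0.8, 3, 0.012, 0.005, 0.004], [6, 0, -0.8, 3, 0.012, 0.005, 0.004], [6, 0, -0.8, 3, 0.012, 0.005, 0.004], [6, 0, -0.8, 3, 0.012, 0.005, 0.004]]])

```text
time_s: 9.9
tool_pos: [0.4932, -0.245, 0.0469]
tcp_rot: [180.0, 0.0, 87.8]
ft_force: [-0.3, 0.2, -0.6]
finger_gap: 0.0598
```

```bash
python3 - <<'E'
from h import *
pm=np.array([.491,-.3095,0]); a=np.radians(87.8); d=np.array([np.cos(a),np.sin(a),0]); g=pm+.065*d
go([(np.r_[g[:2],.025],87.8)])
E
```

```text
t 9.9 p [ 0.4932 -0.245   0.0469] rot [1.7997e+02 2.0000e-02 8.7750e+01] F [-0.3  0.2 -0.6] gap 0.0598
[0.05 0.02 2.19] [ 0.001  0.    -0.001] -> [ 0.493 -0.245  0.025]
```

>>> send_rows(plan=[[[6, 0, 0, 1.2, 0, 0, 0], [6, 0, 0, 2.1, 0, 0, 0], [6, 0, 0, 2.1, 0, 0, 0], [2, 0, 0, 2.1, 0, 0, 0], [2, 0, 0, 2.1, 0, 0, 0], [2, 0, 0, 2.1, 0, 0, 0], [2, 0, 0, 2.1, 0, 0, 0], [2, 0, 0, 2.1, 0, 0, 0], [2, 0, 0, 0, 0, 0, 0], [2, 0, 0, -3, 0, 0, 0], [2, 0, 0, -6, 0, 0, 0], [2, 0, 0, -8, 0, 0, 0], [2, 0, 0, -8, 0, 0, 0]]], newtons=60)

```text
time_s: 11.2
tool_pos: [0.4952, -0.2459, 0.1301]
tcp_rot: [179.6, 0.2, 87.8]
ft_force: [0.7, -0.6, -1.5]
finger_gap: 0.0255
```

```bash
python3 - <<'E'
from h import *
go([])
for n in ("top","side"):
    im=arm.capture(n); cv2.imwrite(f"pics/{n}7.png",cv2.resize(im[150:270,240:420],None,fx=4,fy=4,interpolation=cv2.INTER_CUBIC))
E
```

```text
t 11.2 p [ 0.4952 -0.2459  0.1301] rot [1.7965e+02 1.7000e-01 8.7770e+01] F [ 0.7 -0.6 -1.5] gap 0.0255
```

View pics/top7.png

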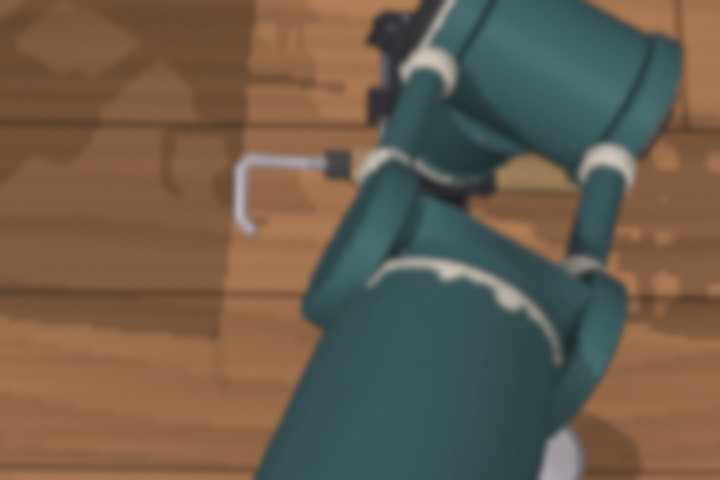

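View pics/side7.png

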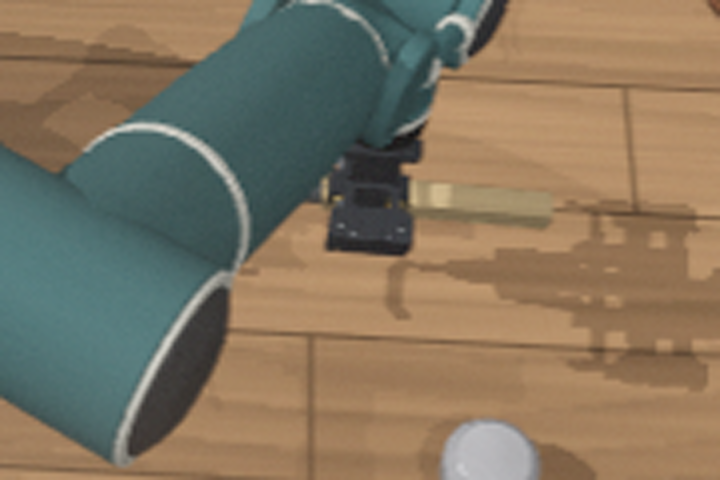

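```bash
cat >> h.py <<'E'
HK=np.array([.115,-.025,.013])   # hook point in tool frame
def tcp_for_hook(H,yaw): return np.array(H)-R.from_euler("xyz",[180,0,yaw],degrees=True).apply(HK)
E
python3 - <<'E'
from h import *
o=arm.get_obs(); r=R.from_euler("xyz",o["tcp_rot"],degrees=True)
h=o["tool_pos"]+r.apply(HK); c=o["tool_pos"]+r.apply(HK+[0,.025,0]); print("hook pred",h,"corner",c)
u=un([(245,163),(240,205)],4,(240,150)); print(onz("top",u,c[2]), proj("top",np.array([c,h])),u)
ring=B(-.107,-.06,.296); print("ring",ring)
pre=ring-.055*uy+.004*ux
far=pre-.16*ux+0.06*uz
go([(tcp_for_hook(far,83),83),(tcp_for_hook(pre,83),83),(tcp_for_hook(ring+.004*ux,83),83)])
E
```

```text
hook pred [ 0.47230921 -0.12877208  0.11339114] corner [ 0.49729022 -0.1297464   0.11339953]
[[ 0.49893891 -0.1337488   0.11339953]
 [ 0.46721142 -0.12974093  0.11339953]] [[299.54210859 190.90214664]
 [299.28521461 199.1740738 ]] [[300.875 190.375]
 [299.625 200.875]]
ring [0.62151275 0.2167854  0.296     ]
t 11.3 p [ 0.4928 -0.2447  0.1264] rot [1.7998e+02 1.0000e-02 8.7770e+01] F [ 0.1 -0.3 -1.2] gap 0.0253
[ 18.94  16.79 -24.26] [0.    0.    0.083] -> [ 0.668 -0.062  0.369]
[ 34.88  18.12 -18.26] [0.    0.    0.083] -> [0.687 0.097 0.309]
[ 35.34  12.64 -18.26] [0.    0.    0.083] -> [0.633 0.104 0.309]
```

>>> send_rows(plan=[[[2, 0, 0, -4, 0, 0, 0], [2, 1, 1, -8, 0, 0, 0], [2, 3, 2.5, -12, 0, 0, 0.02], [2, 5, 4.5, -16, 0, 0, 0.04], [2, 8, 7, -19, 0, 0, 0.06], [2, 11, 9.5, -22, 0, 0, 0.07], [2, 14, 12, -24, 0, 0, 0.083], [2, 16.5, 14.5, -24.2, 0, 0, 0.083], [2, 18, 16, -24.2, 0, 0, 0.083], [2, 18.9, 16.8, -24.2, 0, 0, 0.083], [2, 18.9, 16.8, -24.2, 0, 0, 0.083], [2, 18.9, 16.8, -24.2, 0, 0, 0.083], [2, 18.9, 16.8, -24.2, 0, 0, 0.083]]])

```text
time_s: 12.6
tool_pos: [0.6673, -0.0635, 0.3679]
tcp_rot: [-179.9, 0.0, 82.9]
ft_force: [0.1, 0.0, -1.5]
finger_gap: 0.0255
```

```bash
python3 - <<'E'
from h import *
ring=B(-.107,-.06,.296)
pre=ring-.055*uy+.004*ux
go([(tcp_for_hook(pre,83),83)])
o=arm.get_obs(); r=R.from_euler("xyz",o["tcp_rot"],degrees=True)
h=o["tool_pos"]+r.apply(HK)
for n in ("top","side"):
    im=arm.capture(n); print(proj(n,h)); cv2.imwrite(f"pics/{n}8.png",cv2.resize(im[70:220,130:330],None,fx=4,fy=4,interpolation=cv2.INTER_CUBIC))
E
```

```text
t 12.6 p [ 0.6673 -0.0635  0.3679] rot [-1.7992e+02  3.0000e-02  8.2950e+01] F [ 0.1  0.  -1.5] gap 0.0255
[16.16  0.03  5.89] [-0.001  0.    -0.001] -> [0.687 0.097 0.309]
[[234.10513446 107.72080223]]
[[246.12540371 115.28121444]]
```

View pics/top8.png

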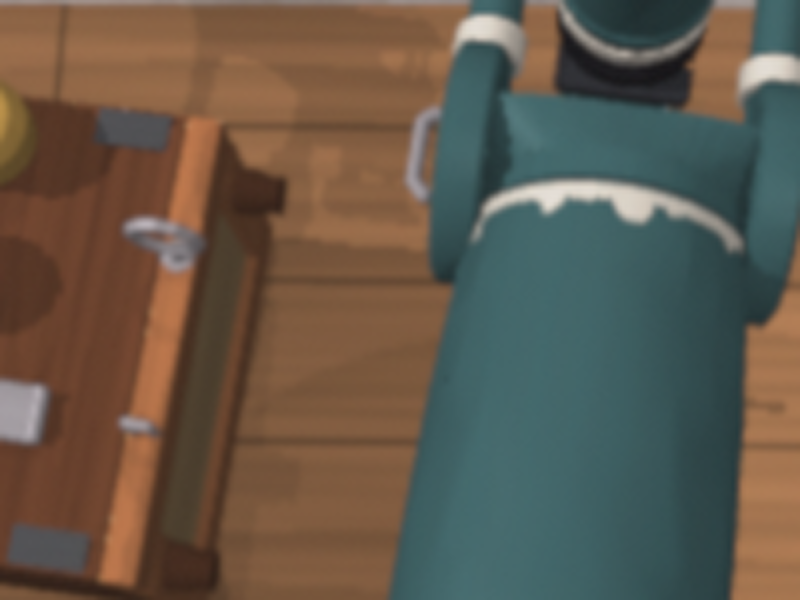

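View pics/side8.png

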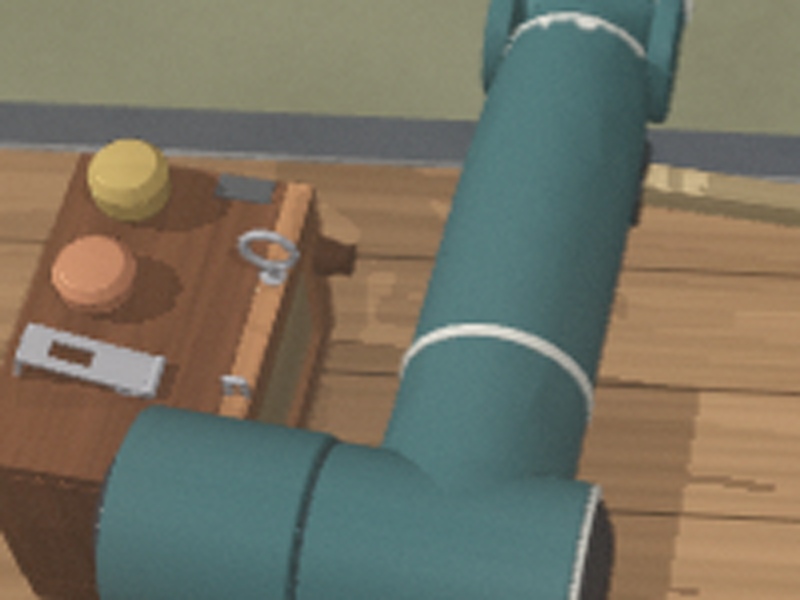

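```bash
python3 - <<'E'
from h import *
a=np.linspace(0,2*np.pi,40)
P=np.array([B(-.107+.022*np.cos(t),-.06,.296+.022*np.sin(t)) for t in a])
for n in("top","side"):
    im=cv2.imread(f"pics/{n}8.png"); q=((proj(n,P)-[130,70]+.5)*4)
    for p in q: cv2.circle(im,tuple(int(v) for v in p),1,(0,0,255),-1)
    cv2.imwrite(f"pics/{n}8r.png",cv2.resize(im[150:330,80:340],None,fx=2,fy=2))
E
```

```text
(no output)
```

View pics/top8r.png

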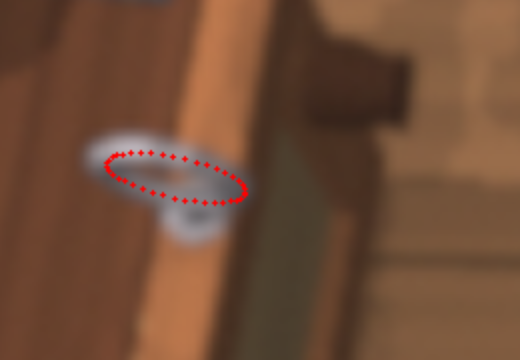

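View pics/side8r.png

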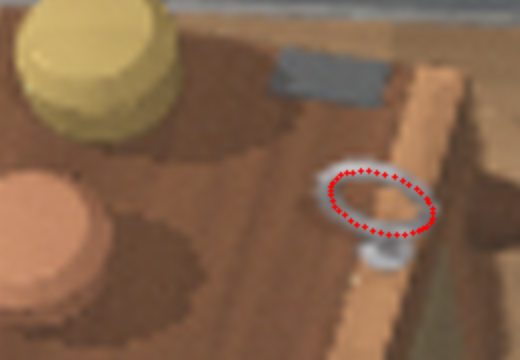

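>>> send_rows(plan=[[[2, 3, 0, 2, 0, 0, 0], [2, 6, 0, 4, 0, 0, 0], [2, 9, 0, 5.8, 0, 0, 0], [2, 12, 0, 5.8, 0, 0, 0], [2, 14.5, 0, 5.8, 0, 0, 0], [2, 16.3, 0, 5.8, 0, 0, 0], [2, 16.3, 0, 5.8, 0, 0, 0], [2, 16.3, 0, 5.8, 0, 0, 0], [2, 16.3, 0, 5.8, 0, 0, 0]]])

```text
time_s: 13.6
tool_pos: [0.688, 0.098, 0.311]
tcp_rot: [180.0, 0.0, 83.0]
ft_force: [0.0, -0.8, -1.3]
finger_gap: 0.0255
```

```bash
python3 - <<'E'
from h import *
ring=B(-.1045,-.061,.296)
go([(tcp_for_hook(ring+.004*ux,83),83)])
o=arm.get_obs(); r=R.from_euler("xyz",o["tcp_rot"],degrees=True)
h=o["tool_pos"]+r.apply(HK)
for n in ("top","side"):
    im=arm.capture(n); print(proj(n,h)); cv2.imwrite(f"pics/{n}9.png",cv2.resize(im[80:180,130:260],None,fx=6,fy=6,interpolation=cv2.INTER_CUBIC))
E
```

```text
t 13.6 p [0.688 0.098 0.311] rot [1.7997e+02 4.0000e-02 8.2950e+01] F [ 0.  -0.8 -1.3] gap 0.0255
[ 0.12 -5.45  0.19] [ 0.     0.001 -0.001] -> [0.634 0.106 0.309]
[[173.35177374 108.52868965]]
[[199.58394638 118.7325617 ]]
```

View pics/top9.png

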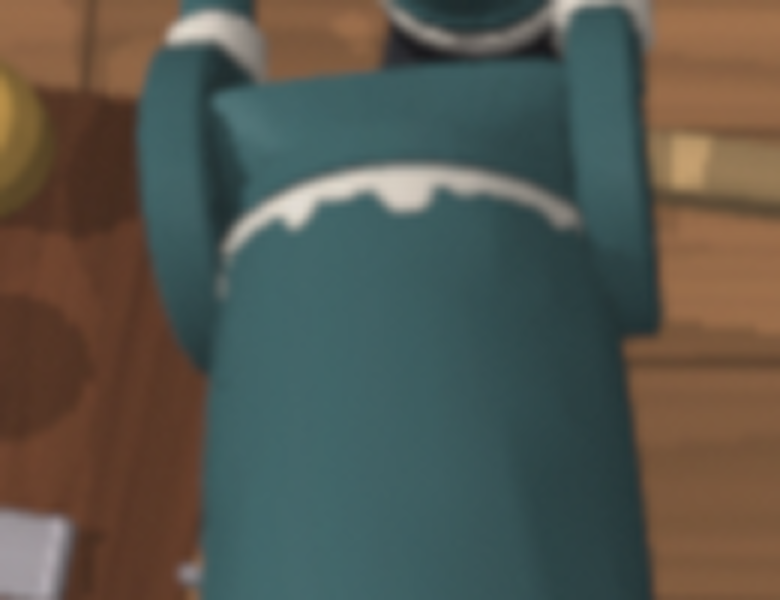

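View pics/side9.png

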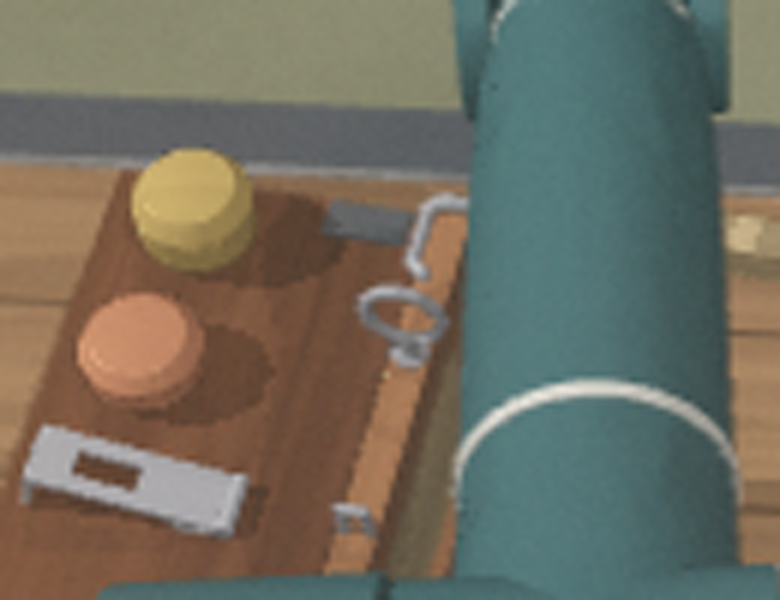

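>>> send_rows(plan=[[[2, 0.1, -1, 0.1, 0, 0, 0], [2, 0.1, -2, 0.1, 0, 0, 0], [2, 0.1, -3, 0.1, 0, 0, 0], [2, 0.1, -4, 0.1, 0, 0, 0], [2, 0.1, -5, 0.1, 0, 0, 0], [2, 0.1, -5.6, 0.1, 0, 0, 0], [2, 0.1, -5.6, 0.1, 0, 0, 0], [2, 0.1, -5.6, 0.1, 0, 0, 0]]])

```text
time_s: 14.5
tool_pos: [0.6326, 0.1072, 0.3099]
tcp_rot: [180.0, -0.0, 83.0]
ft_force: [-0.1, -0.2, -0.3]
finger_gap: 0.0261
```

```bash
python3 - <<'E'
from h import *
go([])
for n in ("side",):
    im=arm.capture(n); cv2.imwrite(f"pics/{n}10.png",cv2.resize(im[80:180,130:260],None,fx=6,fy=6,interpolation=cv2.INTER_CUBIC))
# arc: hook point target relative to ring start pose: bar at ring + .0155*tangent
r0=np.array([.0045,0]) # current bar offset (x,z) from ring centre
for f in range(0,91,10):
    t=np.radians(f); ring=np.array([-.251*np.sin(t),.251*np.cos(t)-.251]); tan=np.array([-np.cos(t),-np.sin(t)])
    d=ring+.0135*tan-r0; print(f,(d*100).round(2))
E
```

```text
t 14.5 p [0.6326 0.1072 0.3099] rot [179.96  -0.    83.02] F [-0.1 -0.2 -0.3] gap 0.0261
0 [-1.8  0. ]
10 [-6.14 -0.62]
20 [-10.3   -1.98]
30 [-14.17  -4.04]
40 [-17.62  -6.74]
50 [-20.55 -10.  ]
60 [-22.86 -13.72]
70 [-24.5  -17.78]
80 [-25.4  -22.07]
90 [-25.55 -26.45]
```

View pics/side10.png

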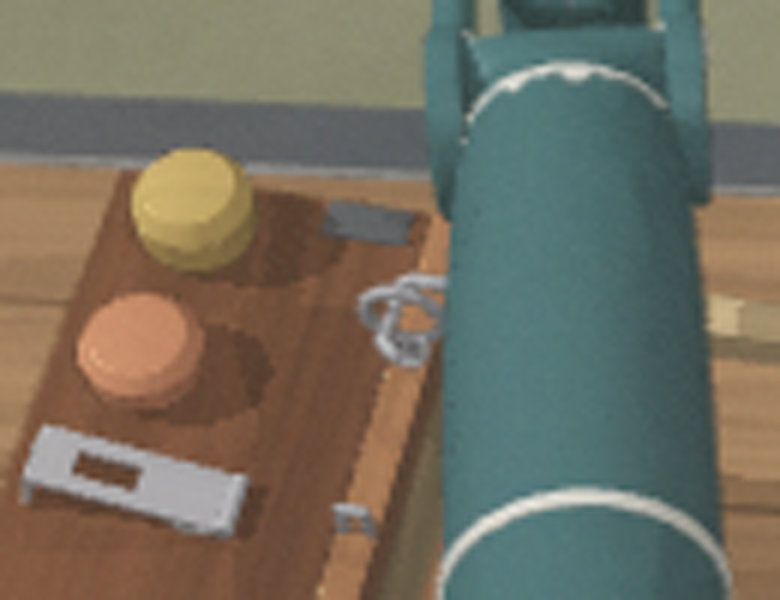

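>>> send_rows(plan=[[[2, -0.6, 0, 0, 0, 0, 0], [2, -1.2, 0, 0, 0, 0, 0], [2, -1.8, 0, 0, 0, 0, 0], [2, -2.4, 0, 0, 0, 0, 0], [2, -3.2, 0, 0.1, 0, 0, 0], [2, -4, 0, 0.2, 0, 0, 0], [2, -4.8, 0, 0.4, 0, 0, 0], [2, -5.5, 0, 0.5, 0, 0, 0], [2, -6.2, 0, 0.6, 0, 0, 0], [2, -6.9, 0, 0.8, 0, 0, 0], [2, -7.6, 0, 1.05, 0, 0, 0], [2, -8.3, 0, 1.3, 0, 0, 0], [2, -9, 0, 1.5, 0, 0, 0], [2, -9.6, 0, 1.75, 0, 0, 0], [2, -10.3, 0, 2, 0, 0, 0], [2, -10.3, 0, 2, 0, 0, 0]]])

```text
time_s: 16.15
tool_pos: [0.6197, 0.0036, 0.2891]
tcp_rot: [-180.0, 0.1, 83.0]
ft_force: [-0.7, -0.0, -2.6]
finger_gap: 0.0254
```

```bash
python3 - <<'E'
from h import *
go([])
for n in ("side","top"):
    im=arm.capture(n); cv2.imwrite(f"pics/{n}11.png",cv2.resize(im[80:220,90:290],None,fx=4,fy=4,interpolation=cv2.INTER_CUBIC))
E
```

```text
t 16.15 p [0.6197 0.0036 0.2891] rot [-1.7997e+02  7.0000e-02  8.2960e+01] F [-0.7 -0.  -2.6] gap 0.0254
```

View pics/side11.png

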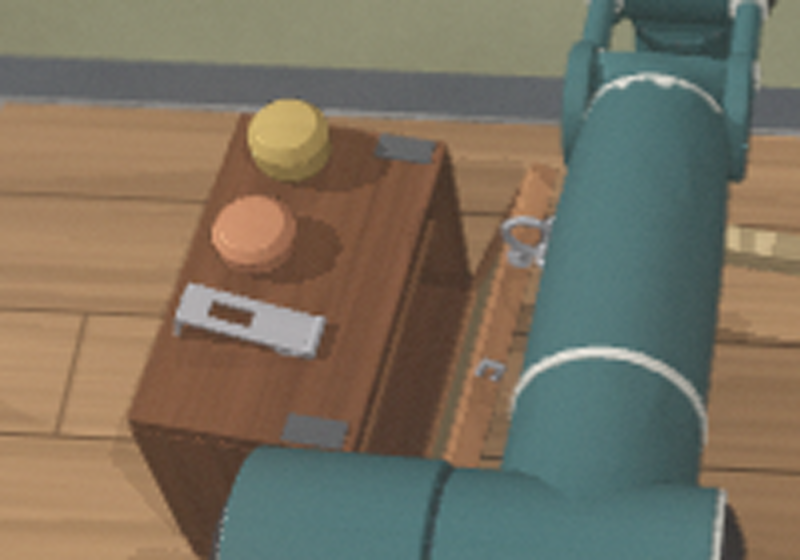

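View pics/top11.png

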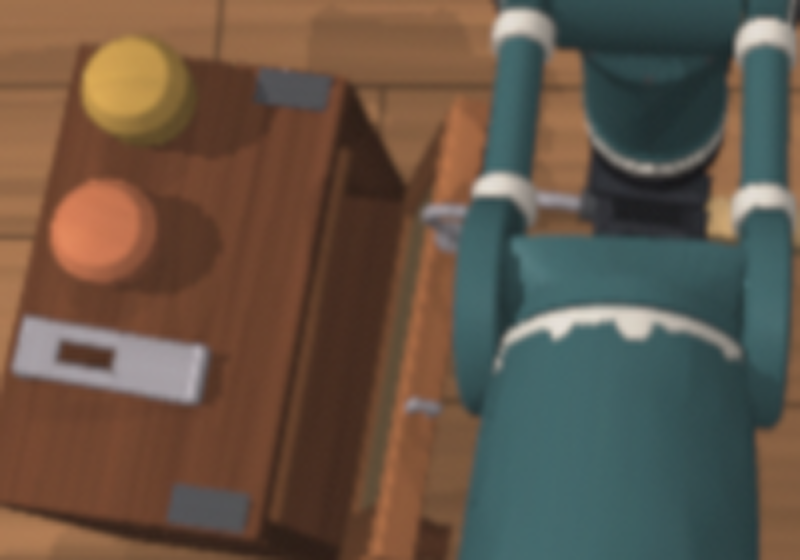

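>>> send_rows(plan=[[[2, -1, 0, 0.5, 0, 0, 0], [2, -2, 0, 1, 0, 0, 0], [2, -3, 0, 1.5, 0, 0, 0], [2, -3.9, 0, 2.1, 0, 0, 0], [2, -4.8, 0, 2.7, 0, 0, 0], [2, -5.7, 0, 3.4, 0, 0, 0], [2, -6.5, 0, 4.1, 0, 0, 0], [2, -7.3, 0, 4.8, 0, 0, 0], [2, -8.1, 0, 5.6, 0, 0, 0], [2, -8.9, 0, 6.4, 0, 0, 0], [2, -9.6, 0, 7.2, 0, 0, 0], [2, -10.3, 0, 8.1, 0, 0, 0], [2, -10.9, 0, 9, 0, 0, 0], [2, -11.5, 0, 9.9, 0, 0, 0], [2, -12.1, 0, 10.8, 0, 0, 0], [2, -12.6, 0, 11.8, 0, 0, 0], [2, -12.6, 0, 11.8, 0, 0, 0]]])

```text
time_s: 17.95
tool_pos: [0.6034, -0.1208, 0.1694]
tcp_rot: [-179.8, 0.0, 83.0]
ft_force: [-0.3, 0.4, -0.9]
finger_gap: 0.0256
```

```bash
python3 - <<'E'
from h import *
go([])
for n in ("side","top"):
    im=arm.capture(n); cv2.imwrite(f"pics/{n}12.png",cv2.resize(im[80:260,110:330],None,fx=3.5,fy=3.3,interpolation=cv2.INTER_CUBIC))
E
```

```text
t 17.95 p [ 0.6034 -0.1208  0.1694] rot [-1.7982e+02  2.0000e-02  8.2980e+01] F [-0.3  0.4 -0.9] gap 0.0256
```

View pics/side12.png

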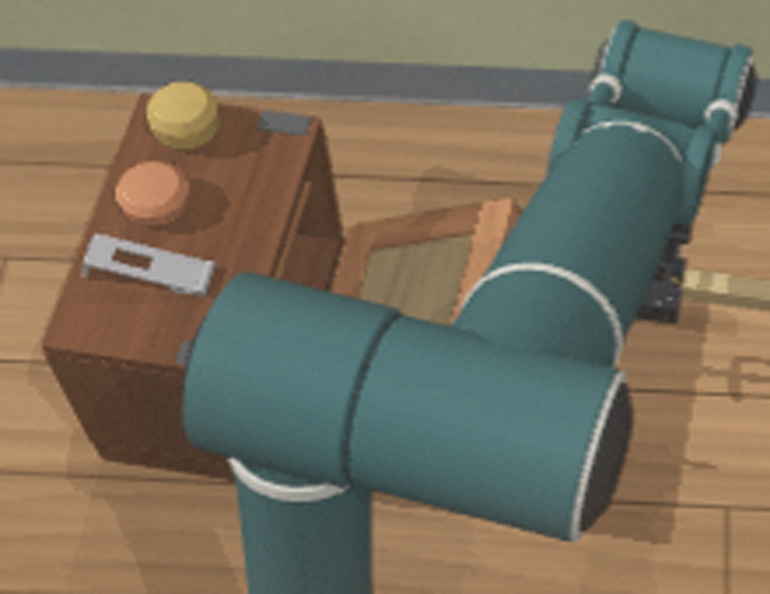

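View pics/top12.png

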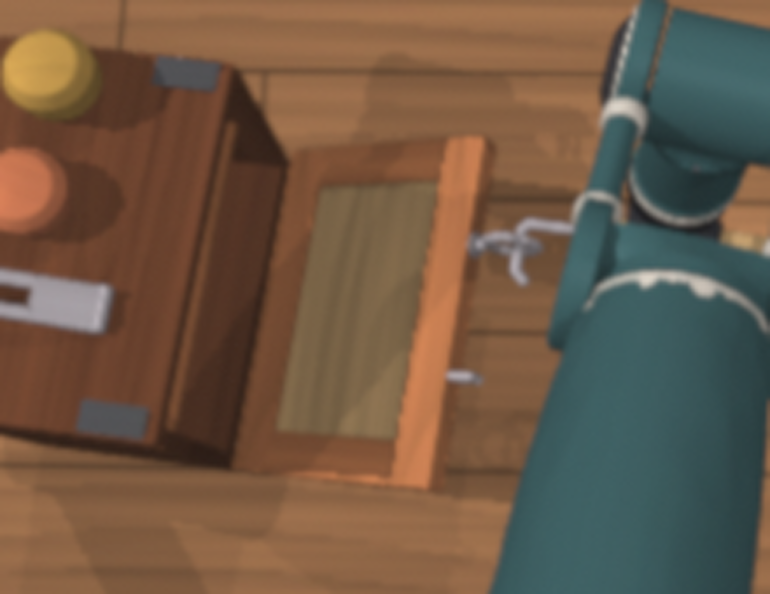

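>>> send_rows(plan=[[[2, -0.5, 0, 1, 0, 0, 0], [2, -0.9, 0, 2, 0, 0, 0], [2, -1.3, 0, 3, 0, 0, 0], [2, -1.6, 0, 4, 0, 0, 0], [2, -1.9, 0, 5, 0, 0, 0], [2, -2.2, 0, 6, 0, 0, 0], [2, -2.3, 0, 7, 0, 0, 0], [2, -2.5, 0, 8, 0, 0, 0], [2, -2.6, 0, 9, 0, 0, 0], [2, -2.6, 0, 10, 0, 0, 0], [2, -2.6, 0, 11, 0, 0, 0], [2, -2.6, 0, 12, 0, 0, 0], [2, -2.6, 0, 12.5, 0, 0, 0], [2, -2.6, 0, 12.5, 0, 0, 0]]])

```text
time_s: 19.45
tool_pos: [0.6008, -0.1456, 0.0453]
tcp_rot: [-179.9, -0.0, 83.0]
ft_force: [0.4, 0.0, -0.9]
finger_gap: 0.026
```

```bash
python3 - <<'E'
from h import *
go([])
for n in ("side","top"):
    im=arm.capture(n); cv2.imwrite(f"pics/{n}13.png",cv2.resize(im[80:260,110:330],None,fx=3.5,fy=3.3,interpolation=cv2.INTER_CUBIC))
E
```

```text
t 19.45 p [ 0.6008 -0.1456  0.0453] rot [-1.7989e+02 -2.0000e-02  8.3010e+01] F [ 0.4  0.  -0.9] gap 0.026
```

View pics/side13.png

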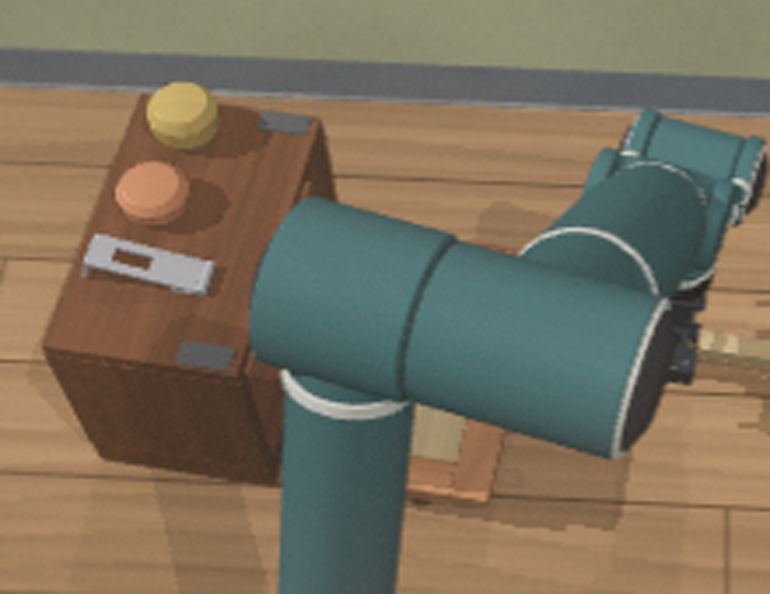

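View pics/top13.png

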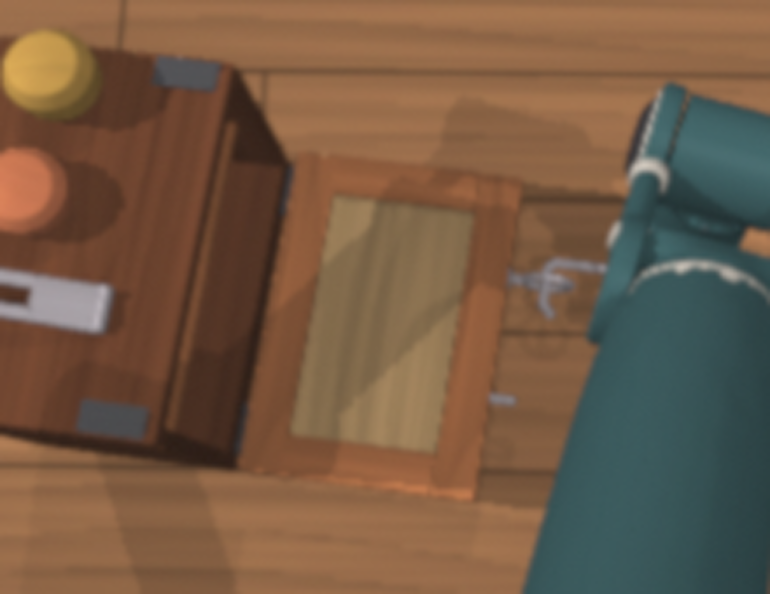

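>>> send_rows(plan=[[[2, 0, 0, 0.3, 0, 0, 0], [2, 0, 0, 0.5, 0, 0, 0], [2, 0, 0, 0.7, 0, 0, 0], [2, 0, 0, 0.7, 0, 0, 0], [2, 0, 0, 0.7, 0, 0, 0]]])

```text
time_s: 20.05
tool_pos: [0.6023, -0.1462, 0.0403]
tcp_rot: [179.9, 0.0, 83.0]
ft_force: [1.5, -1.3, 3.5]
finger_gap: 0.0254
```

```bash
python3 - <<'E'
from h import *
go([])
E
```

```text
t 20.05 p [ 0.6023 -0.1462  0.0403] rot [179.9    0.    82.99] F [ 1.5 -1.3  3.5] gap 0.0254
```

>>> send_rows(plan=[[[2, 0, 0, 0.2, 0, 0, 0], [2, 0, 0, 0.4, 0, 0, 0], [2, 0, 0, 0.5, 0, 0, 0], [2, 0, 0, 0.5, 0, 0, 0], [2, 0, 0, 0.5, 0, 0, 0]]])

```text
time_s: 20.55
tool_pos: [0.6023, -0.1462, 0.0365]
tcp_rot: [179.9, 0.0, 83.0]
ft_force: [-2.6, -0.5, 12.9]
finger_gap: 0.0252
```

```bash
python3 - <<'E'
from h import *
go([])
im=arm.capture("top"); cv2.imwrite(f"pics/top14.png",cv2.resize(im[110:230,170:330],None,fx=5,fy=5,interpolation=cv2.INTER_CUBIC))
L=[B(-.322,-.16,.057),B(-.322,.16,.057)]  # inner face top edge corners when level
L=[B(-.107-.215,-.16,.045+.012),B(-.107-.215,.16,.045+.012),B(-.358,-.06,.045)]
q=(proj("top",np.array(L))-[170,110]+.5)*5; print(q)
t=np.radians(86); 
for dz in(.012,):
  L=[B(-.107-.215*np.sin(t)+dz*np.cos(t),y,.045+.215*np.cos(t)+dz*np.sin(t)) for y in(-.16,.16)]
  print((proj("top",np.array(L))-[170,110]+.5)*5)
E
```

```text
t 20.55 p [ 0.6023 -0.1462  0.0365] rot [1.7993e+02 2.0000e-02 8.3000e+01] F [-2.6 -0.5 12.9] gap 0.0252
[[451.35551179 120.14034584]
 [382.15523597 611.09767527]
 [485.84285345 279.88243281]]
[[449.36031374 112.23888309]
 [379.10133939 609.50735588]]
```

View pics/top14.png

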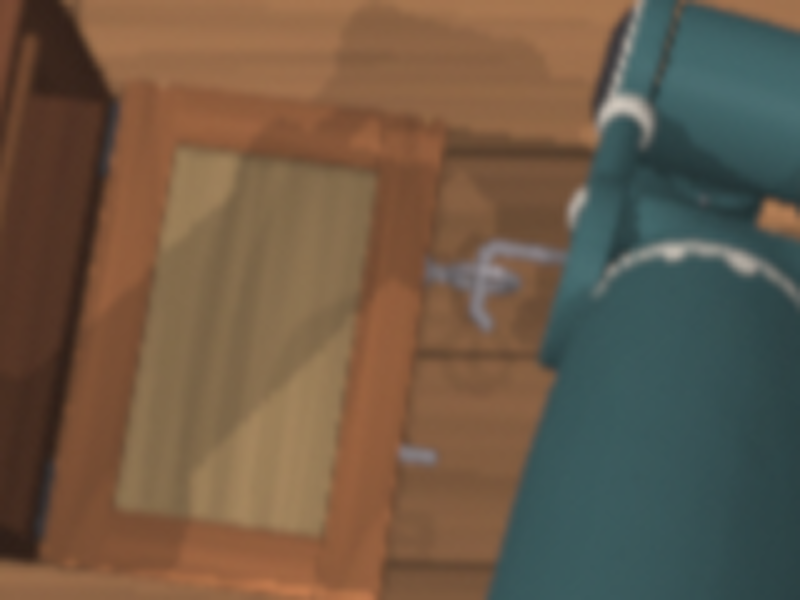

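>>> send_rows(plan=[[[2, 0, 0, -0.5, 0, 0, 0], [2, 0, 0, -1, 0, 0, 0], [2, 0, 0, -1.5, 0, 0, 0], [2, 0, 0, -1.5, 0, 0, 0], [2, 0, 0, -1.5, 0, 0, 0]]])

```text
time_s: 21.1
tool_pos: [0.6011, -0.1459, 0.0492]
tcp_rot: [-180.0, -0.0, 83.0]
ft_force: [-0.1, -0.1, -1.6]
finger_gap: 0.0254
```

```bash
python3 - <<'E'
from h import *
go([])
o=arm.get_obs(); r=R.from_euler("xyz",o["tcp_rot"],degrees=True)
h=o["tool_pos"]+r.apply(HK+[0,.025,0]); print("pred corner",h,proj("top",h))
im=arm.capture("top"); cv2.imwrite(f"pics/top15.png",cv2.resize(im[150:190,230:310],None,fx=10,fy=10,interpolation=cv2.INTER_CUBIC))
E
```

```text
t 21.1 p [ 0.6011 -0.1459  0.0492] rot [-179.96   -0.     83.02] F [-0.1 -0.1 -1.6] gap 0.0254
pred corner [ 0.61509511 -0.03170507  0.0362206 ] [[266.46869275 158.91901122]]
```

View pics/top15.png

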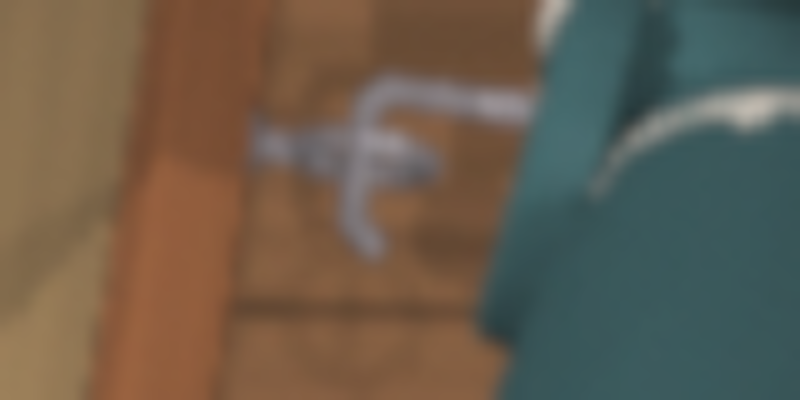

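>>> send_rows(plan=[[[2, 0.2, 0, -0.1, 0, 0, 0], [2, 0.2, 0.6, -0.1, 0, 0, 0], [2, 0.2, 1.2, -0.1, 0, 0, 0], [2, 0.2, 1.8, -0.1, 0, 0, 0], [2, 0.2, 2.2, -0.1, 0, 0, 0]]])

```text
time_s: 21.65
tool_pos: [0.6246, -0.1468, 0.0507]
tcp_rot: [180.0, 0.0, 83.0]
ft_force: [-1.9, 0.5, -1.2]
finger_gap: 0.0253
```

```bash
python3 - <<'E'
from h import *
go([])
im=arm.capture("top"); cv2.imwrite(f"pics/top16.png",cv2.resize(im[140:190,230:310],None,fx=10,fy=10,interpolation=cv2.INTER_CUBIC))
E
```

```text
t 21.65 p [ 0.6246 -0.1468  0.0507] rot [1.7996e+02 1.0000e-02 8.3020e+01] F [-1.9  0.5 -1.2] gap 0.0253
```

View pics/top16.png

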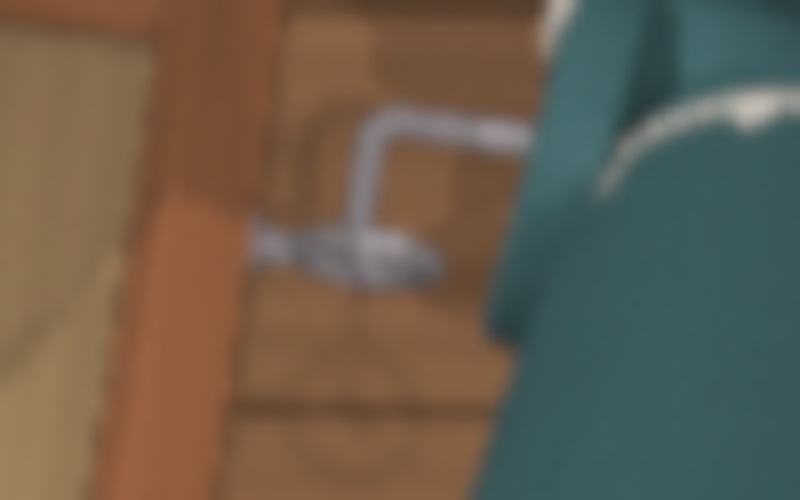

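>>> send_rows(plan=[[[2, 0, 0.3, 0, 0, 0, 0], [2, 0, 0.6, 0, 0, 0, 0], [2, 0, 0.9, 0, 0, 0, 0], [2, 0, 0.9, 0, 0, 0, 0]]])

```text
time_s: 22.1
tool_pos: [0.633, -0.1479, 0.0507]
tcp_rot: [180.0, 0.0, 83.0]
ft_force: [-0.5, -0.3, -2.0]
finger_gap: 0.0258
```

```bash
python3 - <<'E'
from h import *
go([])
im=arm.capture("top"); cv2.imwrite(f"pics/top17.png",cv2.resize(im[140:190,230:310],None,fx=10,fy=10,interpolation=cv2.INTER_CUBIC))
E
```

```text
t 22.1 p [ 0.633  -0.1479  0.0507] rot [1.7998e+02 1.0000e-02 8.3010e+01] F [-0.5 -0.3 -2. ] gap 0.0258
```

View pics/top17.png

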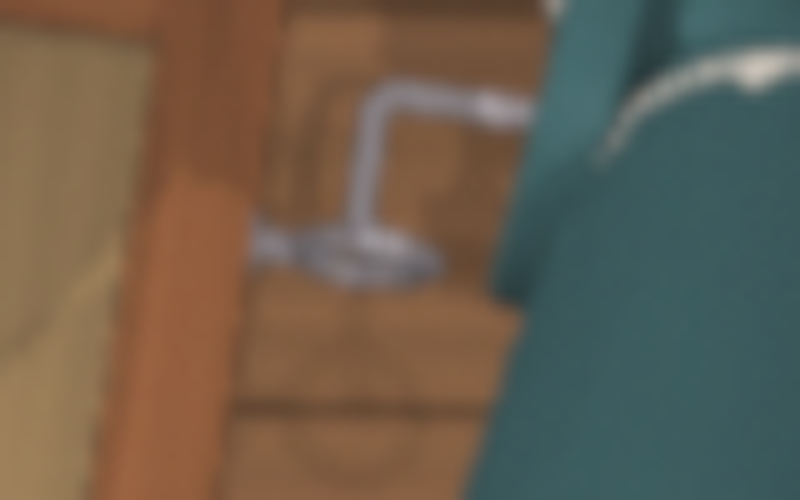

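Sliding out freely: the corner moved up to (380,85) and the ring hasn't shifted. I'll keep going, then check that it is clear.

>>> send_rows(plan=[[[2, 0, 0.5, 0, 0, 0, 0], [2, 0, 1, 0, 0, 0, 0], [2, 0, 1.5, 0, 0, 0, 0], [2, 0, 2, 0, 0, 0, 0], [2, 0, 2.5, 0, 0, 0, 0], [2, 0, 3, 0, 0, 0, 0], [2, 0, 3, 0, 0, 0, 0], [2, 0, 3, 0, 0, 0, 0]]])

```text
time_s: 22.95
tool_pos: [0.6623, -0.1514, 0.0505]
tcp_rot: [-180.0, 0.0, 83.0]
ft_force: [0.1, -0.1, -1.1]
finger_gap: 0.0255
```

```bash
python3 - <<'E'
from h import *
go([(np.array([.56,-.28,.07]),87),(np.array([.56,-.28,.03]),87)])
for n in("top","side"):
    im=arm.capture(n); cv2.imwrite(f"pics/{n}18.png",cv2.resize(im[90:230,150:350],None,fx=4,fy=4,interpolation=cv2.INTER_CUBIC))
E
```

```text
t 22.95 p [ 0.6623 -0.1514  0.0505] rot [-179.98    0.     83.01] F [ 0.1 -0.1 -1.1] gap 0.0255
[-14.01  -8.59  -1.95] [-0.    0.   -0.07] -> [ 0.56 -0.28  0.07]
[-14.01  -8.59   2.05] [-0.    0.   -0.07] -> [ 0.56 -0.28  0.03]
```

View pics/top18.png

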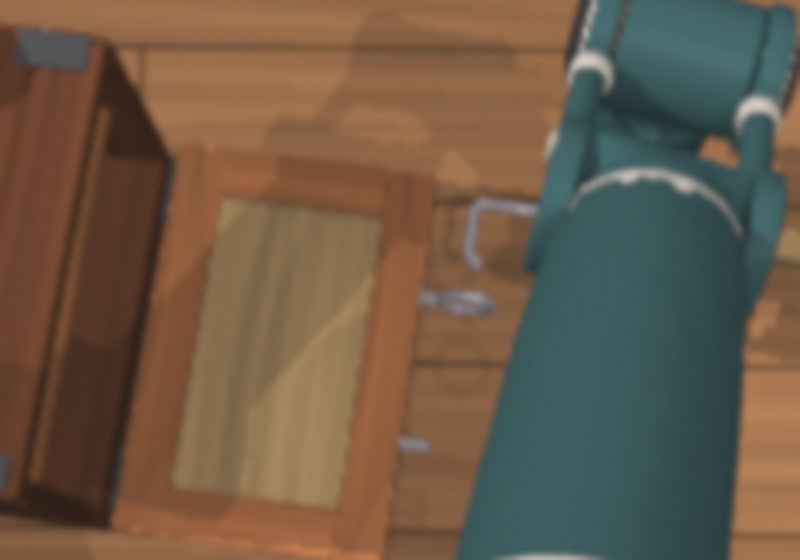

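View pics/side18.png

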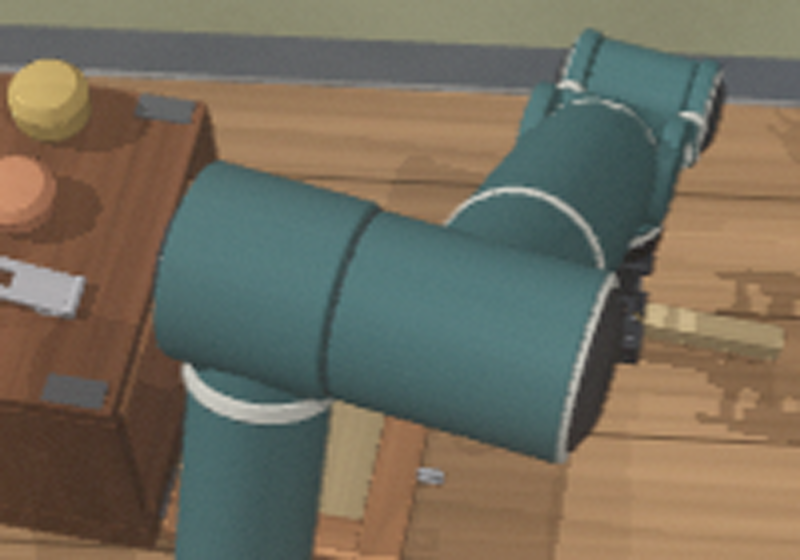

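>>> send_rows(plan=[[[2, -2, 0, -1, 0, 0, 0], [2, -4, 0, -2, 0, 0, 0], [2, -6, 0, -2, 0, 0, 0], [2, -8, 0, -2, 0, 0, 0], [2, -10, -2, -2, 0, 0, -0.02], [2, -12, -4, -2, 0, 0, -0.04], [2, -13, -6, -2, 0, 0, -0.06], [2, -14, -7.5, -2, 0, 0, -0.07], [2, -14, -8.6, -2, 0, 0, -0.07], [2, -14, -8.6, -2, 0, 0, -0.07], [2, -14, -8.6, -2, 0, 0, -0.07], [2, -14, -8.6, -2, 0, 0, -0.07]]])

```text
time_s: 24.25
tool_pos: [0.5608, -0.2798, 0.0708]
tcp_rot: [179.9, 0.0, 87.0]
ft_force: [0.7, -0.5, -1.1]
finger_gap: 0.0256
```

```bash
python3 - <<'E'
from h import *
go([])
for n in("top","side"):
    im=arm.capture(n); cv2.imwrite(f"pics/{n}19.png",cv2.resize(im[120:240,270:430],None,fx=5,fy=5,interpolation=cv2.INTER_CUBIC))
E
```

```text
t 24.25 p [ 0.5608 -0.2798  0.0708] rot [1.7995e+02 1.0000e-02 8.7040e+01] F [ 0.7 -0.5 -1.1] gap 0.0256
```

View pics/top19.png

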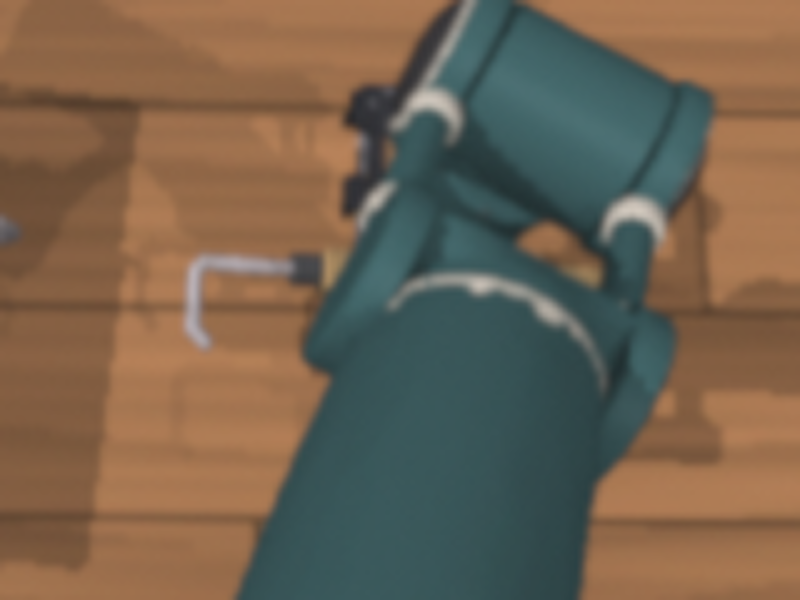

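View pics/side19.png

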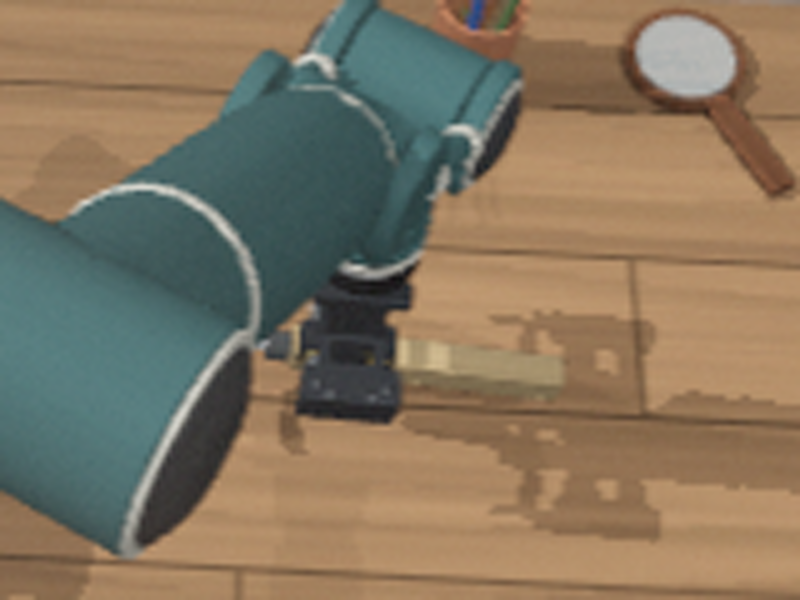

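```bash
python3 - <<'E'
from h import *
o=arm.get_obs(); r=R.from_euler("xyz",o["tcp_rot"],degrees=True); T=o["tool_pos"]
for lab,uv,loc in[("far top",(563,355),(-.165,.013)),("near top",(562,385),(-.165,-.013)) ]:
    c,d=ray("side",[un(uv,5,(270,120))]); d=d[0]
    w=T+r.apply([loc[0],loc[1],0]); k=(w[0]-c[0])/d[0]; P=c+k*d; print(lab,P,"expected y",w[1],"level z",T[2]-.013+.013)
# predicted pixels for pitches (hook-up positive)
for p in(0,2,4,6):
    q=R.from_rotvec([0,np.radians(p),0]) 
    pts=[T+r.apply(np.array([0,0,.013])+q.apply(v)) for v in([-.165,.013,-.013],[-.165,-.013,-.013],[.115,0,0])]
    print(p,pts[2].round(3),((proj("side",np.array(pts))-[270,120]+.5)*5).round(0).tolist(),((proj("top",np.array(pts))-[270,120]+.5)*5).round(0)[2])
E
```

```text
far top [ 0.56534939 -0.44496119  0.06104674] expected y -0.44507420176049706 level z 0.07076499224376823
near top [ 0.53938345 -0.44217018  0.06256247] expected y -0.44374400424065363 level z 0.07076499224376823
0 [ 0.567 -0.165  0.058] [[567.0, 349.0], [567.0, 380.0], [181.0, 338.0]] [194. 265.]
2 [ 0.567 -0.165  0.062] [[565.0, 353.0], [566.0, 384.0], [182.0, 335.0]] [195. 263.]
4 [ 0.567 -0.165  0.066] [[564.0, 357.0], [564.0, 388.0], [183.0, 333.0]] [196. 262.]
6 [ 0.567 -0.165  0.07 ] [[562.0, 361.0], [563.0, 392.0], [184.0, 330.0]] [198. 261.]
```

>>> send_rows(plan=[[[2, 0, 0, 1, 0, -0.02, 0], [2, 0, 0, 2, 0, -0.04, 0], [2, 0, 0, 3, 0, -0.055, 0], [2, 0, 0, 3.6, 0, -0.055, 0], [2, 0, 0, 3.9, 0, -0.055, 0], [2, 0, 0, 4.1, 0, -0.055, 0], [2, 0, 0, 4.1, 0, -0.055, 0], [2, 0, 0, 4.1, 0, -0.055, 0]]])

```text
time_s: 25.15
tool_pos: [0.5602, -0.2802, 0.03]
tcp_rot: [180.0, 3.2, 87.0]
ft_force: [0.1, -0.7, -1.6]
finger_gap: 0.0253
```

```bash
python3 - <<'E'
from h import *
go([])
for n in("top","side"):
    im=arm.capture(n); cv2.imwrite(f"pics/{n}20.png",cv2.resize(im[120:240,270:430],None,fx=5,fy=5,interpolation=cv2.INTER_CUBIC))
E
```

```text
t 25.15 p [ 0.5602 -0.2802  0.03  ] rot [179.96   3.17  87.  ] F [ 0.1 -0.7 -1.6] gap 0.0253
```

View pics/side20.png

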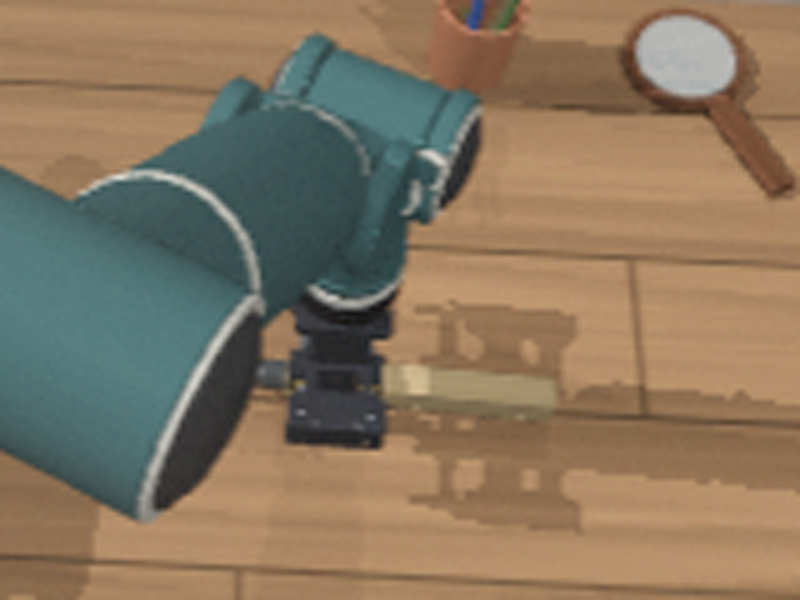

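>>> send_rows(plan=[[[2, 0, 0, 0.1, 0, 0, 0], [2, 0, 0, 0.2, 0, 0, 0], [2, 0, 0, 0.3, 0, 0, 0], [2, 0, 0, 0.35, 0, 0, 0], [2, 0, 0, 0.4, 0, 0, 0], [2, 0, 0, 0.4, 0, 0, 0], [2, 0, 0, 0.4, 0, 0, 0]]])

```text
time_s: 25.95
tool_pos: [0.5599, -0.2801, 0.0259]
tcp_rot: [-180.0, 3.2, 87.0]
ft_force: [-2.0, 0.8, 2.6]
finger_gap: 0.0256
```

>>> send_rows(plan=[[[2, 0, 0, 0.1, 0, 0, 0], [2, 0, 0, 0.1, 0, 0, 0], [2, 0, 0, 0.1, 0, 0, 0]]])

```text
time_s: 26.25
tool_pos: [0.56, -0.2802, 0.0259]
tcp_rot: [-180.0, 3.2, 87.0]
ft_force: [-3.8, 2.0, 9.4]
finger_gap: 0.026
```

```bash
python3 - <<'E'
from h import *
go([])
E
```

```text
t 26.25 p [ 0.56   -0.2802  0.0259] rot [-179.99    3.15   87.02] F [-3.8  2.   9.4] gap 0.026
```

Firm contact, and the pole no longer goes down. I'll ease off slightly, open gently and retreat upward.

>>> send_rows(plan=[[[2, 0, 0, -0.1, 0, 0, 0], [2, 0, 0, -0.1, 0, 0, 0], [3, 0, 0, -0.1, 0, 0, 0], [4, 0, 0, -0.1, 0, 0, 0], [5, 0, 0, -0.1, 0, 0, 0], [6, 0, 0, -0.1, 0, 0, 0], [6, 0, 0, -0.1, 0, 0, 0], [6, 0, 0, -2, 0, 0, 0], [6, 0, 0, -5, 0, 0, 0], [6, 0, 0, -9, 0, 0, 0], [6, 0, 0, -13, 0, 0, 0], [6, 0, 0, -17, 0, 0, 0], [6, 0, 0, -22, 0, 0, 0], [6, 0, 0, -25, 0, 0, 0]]], newtons=10)

```text
time_s: 27.65
tool_pos: [0.5617, -0.2668, 0.2789]
tcp_rot: [179.7, 3.3, 87.0]
ft_force: [0.4, -0.2, -0.1]
finger_gap: 0.06
```

```bash
python3 - <<'E'
from h import *
go([])
for n in("top","side"):
    im=arm.capture(n); cv2.imwrite(f"pics/{n}21.png",im)
E
```

```text
t 27.65 p [ 0.5617 -0.2668  0.2789] rot [179.72   3.27  87.01] F [ 0.4 -0.2 -0.1] gap 0.06
```

View pics/top21.png

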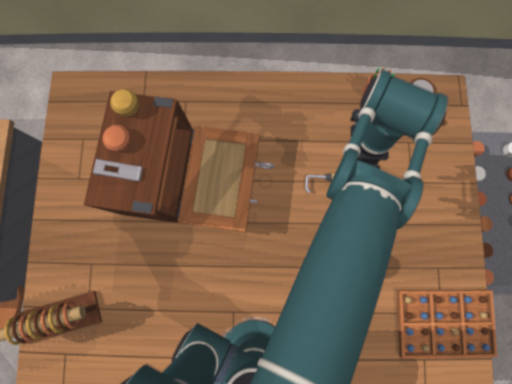

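View pics/side21.png

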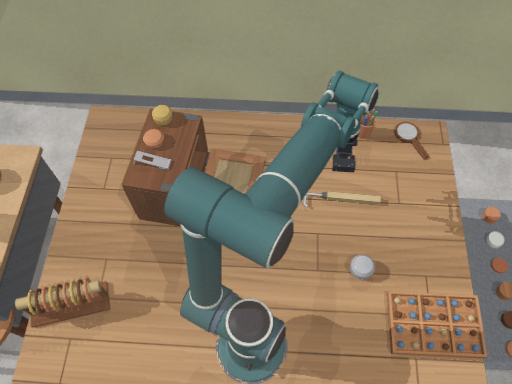

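>>> send_rows(plan=[[[6, -3, 0, -3, 0, 0, 0], [6, -6, 0, -6, 0, 0, 0], [6, -10, 0, -9, 0, 0, 0], [6, -14, 0, -12, 0, 0, 0], [6, -18, 0, -12, 0, 0, 0], [6, -22, 0, -12, 0, 0, 0], [6, -25, 0, -12, 0, 0, 0], [6, -25, 0, -12, 0, 0, 0], [6, -25, 0, -12, 0, 0, 0], [6, -25, 0, -12, 0, 0, 0]]])

```text
time_s: 28.75
tool_pos: [0.5481, -0.5081, 0.4066]
tcp_rot: [-179.9, 3.1, 87.1]
ft_force: [-0.1, -0.2, -0.3]
finger_gap: 0.0601
```

```bash
python3 - <<'E'
from h import *
go([])
for n in("top","side"):
    im=arm.capture(n); cv2.imwrite(f"pics/{n}22.png",cv2.resize(im[90:240,170:400],None,fx=3.4,fy=3.4,interpolation=cv2.INTER_CUBIC))
for t in (90,88,86):
  a=np.radians(t); P=[B(-.107-.215*np.sin(a)+.012*np.cos(a),y,.045+.215*np.cos(a)+.012*np.sin(a)) for y in(-.16,.16)]
  for n in("top","side"): print(t,n,((proj(n,np.array(P))-[170,90]+.5)*3.4).round(1).tolist())
E
```

```text
t 28.75 p [ 0.5481 -0.5081  0.4066] rot [-179.93    3.06   87.06] F [-0.1 -0.2 -0.3] gap 0.0601
90 top [[306.9, 149.7], [259.9, 483.5]]
90 side [[325.7, 226.4], [272.1, 483.3]]
88 top [[306.4, 147.0], [259.0, 483.0]]
88 side [[325.3, 222.7], [271.4, 480.2]]
86 top [[305.6, 144.3], [257.8, 482.5]]
86 side [[324.6, 219.0], [270.5, 477.1]]
```

View pics/top22.png

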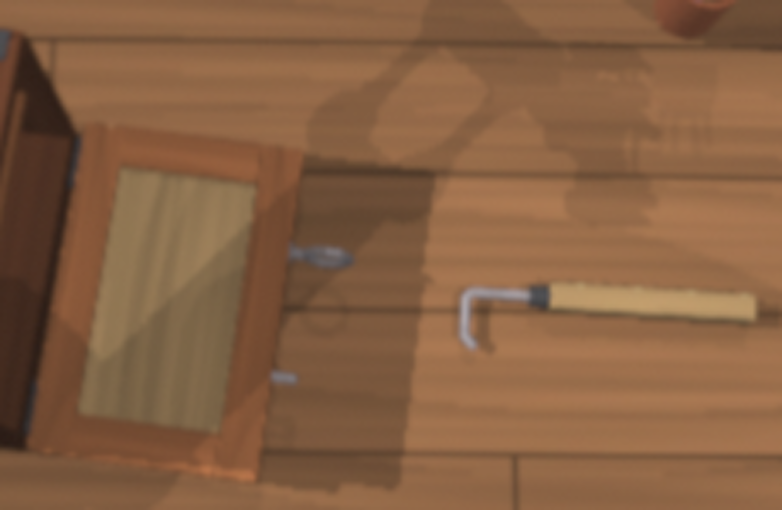

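View pics/side22.png

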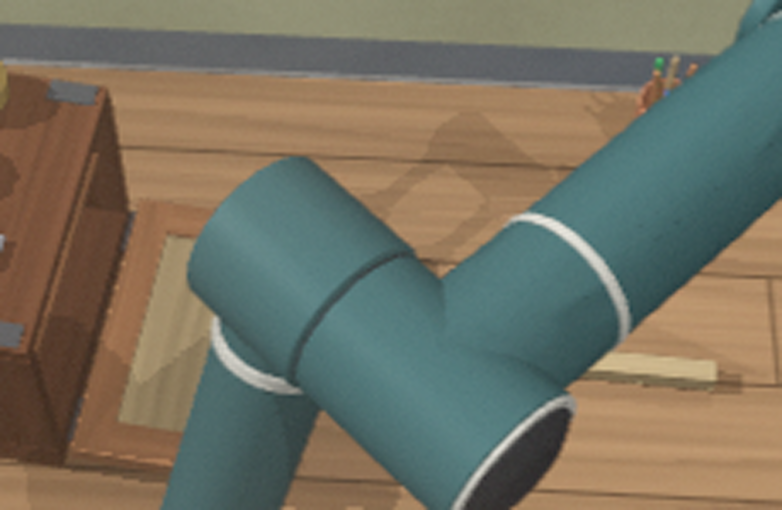

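```bash
python3 - <<'E'
from h import *
print(arm.finish_job())
E
```

```text
the job is handed in; nothing more can be done
None
```

The job is done and handed in at about 29 s of the 72 s allowed. `finish_job` gave no verdict.

- **Hasp:** I pinched it by its tab, swung it over past upright and released it. It fell the last part of the way onto the roof, and later pictures show it lying back there.
- **Drop front:** The hook went sideways into the ring and pulled the front down along its arc, until the force rose to about 14 N against the feet. In the last top view its outer corners are within 1–4 pixels (zoomed picture) of where a level front should be.
- **Pole:** It slid out of the ring without catching. It had tipped about 3° in the grip during the pull, so I levelled it, lowered it until it pressed on the table, and then let go. It lies flat, well clear of the front and ring.
- **Other things:** The two roof tins and the steel tin looked unmoved in the last pictures that showed them, and the gripper never came near the front. The highest wrist force I read was about 14 N. The arm ended up high and touching nothing.

**Two things that disagreed:**
- The ring was about 2–3 mm from where my box fit put it, so I corrected for that before hooking.
- When I reached the pole, the arm was still swinging and I over-corrected by about 8 mm. I fixed that before gripping.

The final side view of the front was partly blocked by the arm, so the check that it is fully down rests on the top view and the force at the stop.

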